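Feed battery cells into the track with the sprung lever

ROBOT

A 6-joint arm with a two-finger parallel gripper is mounted at the origin on the work surface. World frame = base frame: x ahead of the robot, y to its left, z up, the work surface at z = 0. Lengths are in mm, angles in rad, forces in N, time in s.
With the tool pointing down it reaches from about 350 to 875 mm from the base axis. Payload 4.2 kg.
Tool frame: the origin (TCP) lies midway between the tips of the shut fingers; the grasp point (between the pads) lies 19 mm behind it; z points along the fingers, y is the direction in which the jaws open and shut (so a half turn about z gives the same grasp; the last joint's range is limited). The gripper opens to 85 mm and grips with 20 to 120 N. Pads are 22 mm wide; open, the fingers measure 114 mm over their backs; the gripper's body (76 mm by 85 mm) begins 54 mm behind the grasp point. The pads swing forward as they close: fully open they stand 13 mm farther back than shut.
Start: joints at [-0.929, 0.385, 0.008, 0, -1.194, -0.259], TCP at [233.463, -579.736, 231.312] pointing down, gripper open.
Joint ranges: [-3.14, 3.14], [-1.21, 2.06], [-1.07, 1.41], [-3.16, 2.05], [-2.99, -0.16], [-3.1, 3.1]. Speed limits (rad/s): [2.79, 2.79, 3.14, 3.14, 3.14, 3.14].

INTERFACE

Orientations are given as a unit quaternion [x, y, z, w].
In Python, from bench import arm gives the robot as it stands. The module is installed in compiled form; this text tells all that it offers.
- The arm moves only by the tool drive_tool, never from a script. Its argument "moves" is a list that holds one entry, the list of rows, each a list of 7 numbers: the opening, from 0 (shut) to 1 (fully open), then the shift along the tool's x, y, z in m, then the turn, a rotation vector about the tool's x, y, z in rad. In form: [[[hand, dx, dy, dz, wx, wy, wz], ...]]. A call has 1 to 20 rows; each row shifts and turns the pose as measured when the row begins, along the tool's axes as they then stand; what a row does not reach is not made up. A row lasts 1/10 s, in which the tool goes at most 50 mm and 8.59 degrees, less where a joint would pass 70% of its speed; a pose out of reach is approached as far as the arm can. A call with a gripper value outside its range is refused whole. The fingers move at their own pace and stop on an object; the grip force is fixed at half the most. Time passes only in rows, so rows that do not move let the fingers close. It gives the time, the measured TCP pose, the force and the opening at its end, in the units of the state.
- arm.read_state(): the state, without advancing time (a new reading comes with each control period).
- arm.get_image(name): name is "scene" or "top"; returns (picture, depth): 480x640x3 uint8, red, green, blue; 480x640 float32, mm along the optical axis (not along the pixel's ray), 0 where there is no reading.
- arm.camera_params(name): a dict with "fov_y" (degrees; the focal length in pixels is half the picture's height over the tangent of half this angle, whatever the lens; pixels are square), "cx", "cy" (the principal point, pixels), "k1" (the pictures are not rectified: a ray, as slopes to the right and down, at radius r is drawn at 1 + k1 r^2 times it, then the intrinsics apply), "world_from_camera" (4x4, takes a point from camera to world coordinates). Camera axes: x right, y down, z forward; pixel columns grow to the right and rows downward; lengths in mm; the calibration is good to about 2 mm. A picture is of the moment at which its call begins. camera_params takes no time and is no camera call.
- arm.job_done(): hands the job in, once; it reports no verdict.
The state is a dict: "clock": time; "joints": joint angles; "joint_vel": joint speeds; "joint_efforts": joint torques, N m; "position": TCP position; "ee_rot": TCP orientation; "contact_force": force on the tool from outside, world axes, zero at the start; "wrist_torque": the same for the moment, N m; "gripper_width": finger opening in mm.
Only numpy, scipy, OpenCV 4.12 (cv2) and the standard library are available. Lean on these libraries where they do the work, as an engineer would, in place of code of your own. Each camera call takes 0.05 s, during which the arm holds its last target.

TASK

First put the roll of tape and the wooden-handled scraper that are in the way on the hand feeder into the blue tool tray. Then feed every battery cell lying on the bench into the feeder's lipped track: lay one cell flat on the nest in front of the pusher, lengthwise along the track, swing the sprung lever fully to its stop so that the pusher drives the cell in, let the lever spring back home, and go on to the next cell. Cells in the track are moved by the pusher only, never by the fingers; leave the meter, the bottle and the yellow basket alone.

Things in the scene. Friction and masses are not known exactly. Their poses are not given: they have to be found in the camera images.
- feeder: hand feeder bolted to the bench: aluminium plate, x -70..60, y -190..255 mm of its frame, top (the deck) 12 mm above the bench. Origin at bench level under the nest's centre; the track runs along +y. Grey gearbox (52 x 85 mm, 60 mm high) at y -190..-105
- pusher_face (a point): middle of the pusher's face, 10 mm above the deck, axes as the feeder; steel block 30 mm wide, 18 mm high. Face 35 mm behind (-y of) the nest's centre at rest, 35 mm past it with the lever at its stop: it then leaves a cell's centre 60 mm past the nest's centre
- track_mouth (a point): mouth of the track, on the deck 55 mm past (+y of) the nest's centre, axes as the feeder. Track 37 mm wide inside, 195 mm long, closed at the far end, 36 mm high over the bench, lips over its edges leave a 26 mm slot: cells enter only from the nest, up to four in a row. Flared guides, 30 mm high over the bench, reach back to 36 mm past the nest's centre
- nest (a point): centre of the nest, on the deck (12 mm above the bench), axes as the feeder: a cell is laid flat here, its 50 mm length along y, within about 8 mm along the track and 5 mm across (an etched rectangle marks it)
- advance (a joint): angle of the sprung advance lever: 0 rad = home, 1.2 rad = at its stop; it turns clockwise seen from above and springs back by itself (about 2 N at the knob at home, 7 N at the stop)
- lever_pivot (a point): lever's pivot, 30 mm above the bench, axes as the feeder; the pivot axis is vertical
- lever_knob (a point): top of the lever's upright black knob (18 mm diameter, from 28 to 70 mm above the bench), 95 mm from the pivot; moves with the lever. At home the knob is 78 mm in -x and 54 mm in -y of the pivot (feeder frame), at the stop 78 mm in -x and 54 mm in +y. The lever's flat steel arm lies 26 to 34 mm above the bench
- cell_a: flat prismatic battery cell, plain aluminium can with a white patch on its upper face, 50 (its x) x 34 (y) x 18 (z) mm, 100 g, lying flat on the bench at the start (either broad face may end up on top); origin at the centre of the cell, 9 mm above its underside. May be absent
- cell_b: flat prismatic battery cell, plain aluminium can with a white patch on its upper face, 50 (its x) x 34 (y) x 18 (z) mm, 100 g, lying flat on the bench at the start (either broad face may end up on top); origin at the centre of the cell, 9 mm above its underside. May be absent
- cell_c: flat prismatic battery cell, plain aluminium can with a white patch on its upper face, 50 (its x) x 34 (y) x 18 (z) mm, 100 g, lying flat on the bench at the start (either broad face may end up on top); origin at the centre of the cell, 9 mm above its underside. May be absent
- cell_d: flat prismatic battery cell, plain aluminium can with a white patch on its upper face, 50 (its x) x 34 (y) x 18 (z) mm, 100 g, lying flat on the bench at the start (either broad face may end up on top); origin at the centre of the cell, 9 mm above its underside. May be absent
- tape: roll of yellow adhesive tape lying flat on the bench in the lever's swing: ring of outer diameter 92 mm, hole 72 mm, 36 mm high, 90 g; origin at the centre of its underside, z along its axis
- scraper: flat scraper lying across the nest: wooden handle 100 (x) x 24 (y) x 14 (z) mm, centred on the origin, which is at the middle of the handle's underside, and a steel blade 30 mm wide and 3 mm thick from x = 50 to 105 mm; 90 g
- tool_tray: open blue plastic tray, heavy, 260 (x) x 240 (y) x 38 mm high, walls and floor 4 mm; origin at the centre of its underside
- meter: orange hand-held meter, 75 x 140 x 36 mm, bystander; origin at the centre of its underside
- cleaner: white bottle, 60 mm diameter, 150 mm high, bystander; origin at the centre of its underside
- basket: empty yellow slatted basket, 120 x 160 x 70 mm, bystander; origin at the centre of its underside
Not all that is in view belongs to the job. Leave any red look-alike of the cell_a alone. What is shaped like the cell_d but black is not meant.

How it is judged:
By the outcome, as a careful person would: the job done as asked, in the order asked, and still so for the second after the job is handed in, with the robot touching nothing.
Of cell_a, cell_b, cell_c, cell_d only 3 to 4 are there at a start; the rules pass over those that are not, and their reading is None.
At some moment in a run one of tape, scraper, cell_a, cell_b, cell_c, cell_d may be knocked a few centimetres aside while the robot is not near it.
Once in a run the grip may slacken for a moment while it holds something.
It also fails if it takes over 210 s, if anything falls off the work surface, if the arm or the gripper's body presses on something with over 40 N, if the wrist force passes 120 N, or if a joint passes its speed limit or range.

## Working session

There is one attempt and no reset: what is moved stays moved. The work goes in short steps, Python scripts to look and compute and a tool call to move; the robot and the scene stay as the last step left them, time stands still between calls to the robot, and variables do not carry over. Pictures are saved under pics/ and viewed, and the job is handed in when it is done.

Besides the shell and the picture viewer there is one more tool, called after "Emit:" as name([rows], argument=value, ...), one row to a line, values as JSON. drive_tool: Moves the arm, as the interface text tells. Its arguments: {"type":"object","properties":{"moves":{"type":"array","items":{"type":"array","items":{"type":"array","items":{"type":"number"}}}}},"required":["moves"]}

```bash
ls; mkdir -p pics; python3 - <<'E'
from bench import arm
import cv2
print(arm.read_state())
for n in("scene","top"):
    im,d=arm.get_image(n); cv2.imwrite(f"pics/{n}0.png",im[:,:,::-1]); print(n,arm.camera_params(n))
E
```

```text
pics
{'clock': 0.0, 'joints': array([-9.29406337e-01,  3.85540035e-01,  6.61322619e-03, -4.63312878e-04,
       -1.19402950e+00, -2.58588438e-01]), 'joint_vel': array([-0.00207798,  0.00178659,  0.00015736, -0.0001463 , -0.00079349,
       -0.00243257]), 'joint_efforts': array([ 2.81176006e-03, -3.92285335e+01,  1.88399416e+01,  4.18609634e+00,
       -4.66902566e-03,  1.89654492e-05]), 'position': array([ 233.22680012, -579.21196175,  230.23194101]), 'ee_rot': array([-1.90150259e-01,  9.81754382e-01,  1.06613131e-03, -2.75866364e-04]), 'contact_force': array([-0.2183076 ,  0.32516321, -0.27857151]), 'wrist_torque': array([ 0.02312214, -0.01163493,  0.00184129]), 'gripper_width': 85.21105128478577}
scene {'fov_y': 49.849409539901096, 'cx': 328.71443826583675, 'cy': 234.7149274036468, 'k1': -0.09967267959579064, 'world_from_camera': array([[-8.83831756e-01,  3.42225648e-01, -3.18940486e-01,
         9.28149493e+02],
       [ 4.67653636e-01,  6.63700285e-01, -5.83782501e-01,
         6.71986944e+02],
       [ 1.18955474e-02, -6.65119191e-01, -7.46642457e-01,
         9.07722755e+02],
       [ 0.00000000e+00,  0.00000000e+00,  0.00000000e+00,
         1.00000000e+00]])}
top {'fov_y': 50.55997293129025, 'cx': 322.13041993344814, 'cy': 246.12819995317406, 'k1': 0.03721572595206765, 'world_from_camera': array([[-9.31901764e-03, -9.97840358e-01,  6.50213496e-02,
         4.75256637e+02],
       [-9.99864528e-01,  1.01807020e-02,  1.29336002e-02,
        -8.54290184e-01],
       [-1.35676313e-02, -6.48920126e-02, -9.97800053e-01,
         1.44468626e+03],
       [ 0.00000000e+00,  0.00000000e+00,  0.00000000e+00,
         1.00000000e+00]])}
```

View pics/scene0.png

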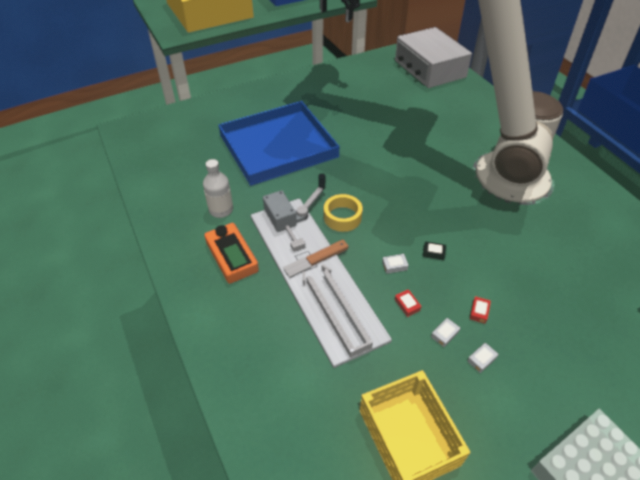

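View pics/top0.png

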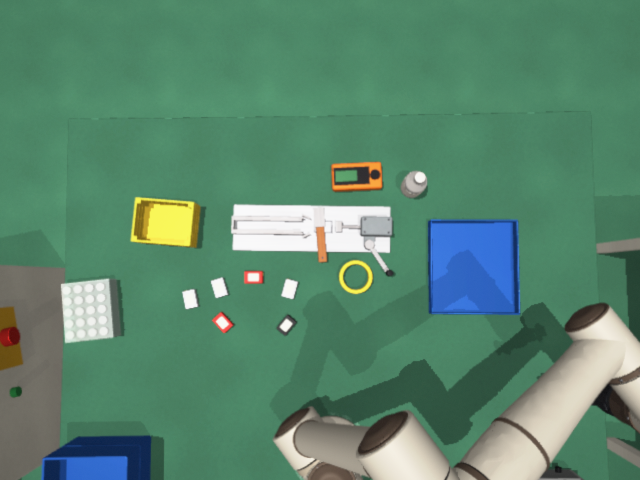

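The scene view shows the tape at (343,212) and the scraper at (318,258), the blue tray at (278,140) and the feeder.
Cell candidates in the top view:
- White: (290,289), (220,288) and (190,299). I choose these.
- Red look-alikes: (254,277) and (223,322). Not cells.
- Black: (287,324). Not a cell.

I'll check a close crop.

```bash
cat > h.py <<'E'
from bench import arm
import numpy as np, cv2
def cam(n):
    p=arm.camera_params(n); f=240/np.tan(np.radians(p['fov_y']/2)); return p,f
def ray(n,uv):
    p,f=cam(n); x,y=(uv[0]-p['cx'])/f,(uv[1]-p['cy'])/f
    s=1.0
    for _ in range(20):
        r2=(x*x+y*y)/s**2; s=1+p['k1']*r2
    d=np.array([x/s,y/s,1.]); M=p['world_from_camera']; return M[:3,3],M[:3,:3]@d
def on(n,uv,z):
    o,d=ray(n,uv); return o+d*(z-o[2])/d[2]
def proj(n,P):
    p,f=cam(n); M=p['world_from_camera']; c=M[:3,:3].T@(np.array(P,float)-M[:3,3]); x,y=c[0]/c[2],c[1]/c[2]; s=1+p['k1']*(x*x+y*y)
    return np.array([p['cx']+f*x*s,p['cy']+f*y*s])
def crop(n,im,u0,v0,u1,v1,k,name,pts=()):
    c=cv2.resize(im[v0:v1,u0:u1],None,fx=k,fy=k,interpolation=cv2.INTER_CUBIC)[:,:,::-1].copy()
    for q in pts: cv2.circle(c,(int((q[0]-u0+.5)*k),int((q[1]-v0+.5)*k)),3,(255,0,255),-1)
    cv2.imwrite('pics/'+name,c)
def rect(n,im,lo,hi,z,amin=20,roi=None):
    hsv=cv2.cvtColor(im,cv2.COLOR_RGB2HSV); m=cv2.inRange(hsv,np.array(lo),np.array(hi))
    if roi: k=np.zeros_like(m); k[roi[1]:roi[3],roi[0]:roi[2]]=255; m&=k
    out=[]
    for c in cv2.findContours(m,cv2.RETR_EXTERNAL,cv2.CHAIN_APPROX_NONE)[0]:
        if cv2.contourArea(c)<amin: continue
        w=np.array([on(n,q[0],z)[:2] for q in c],np.float32)
        out.append((cv2.boundingRect(c),cv2.minAreaRect(w)))
    return out
E
python3 - <<'E'
from h import *
im,_=arm.get_image("top"); crop("top",im,170,190,410,340,3.3,"c1.png")
s,_=arm.get_image("scene"); crop("scene",s,190,160,510,390,2.5,"c2.png")
for b,r in rect("top",im,(0,0,190),(180,50,255),18,30,(170,260,310,340)): print("white",b,r)
for b,r in rect("top",im,(100,120,60),(130,255,255),38,3000): print("blue",b,r)
for b,r in rect("top",im,(22,120,120),(33,255,255),36,100): print("yel",b,r)
for b,r in rect("top",im,(0,0,170),(180,40,255),12,300): print("deck",b,r)
E
```

```text
white (280, 319, 12, 13) ((349.13055419921875, 121.70344543457031), (21.718833923339844, 29.341012954711914), 44.895118713378906)
white (216, 317, 12, 12) ((358.45574951171875, 299.44598388671875), (27.695362091064453, 21.49239730834961), 44.63544845581055)
white (182, 290, 15, 19) ((424.57061767578125, 390.3412170410156), (49.39792251586914, 32.74590301513672), 11.89039421081543)
white (282, 279, 15, 20) ((450.2499694824219, 111.18412780761719), (34.02443313598633, 50.02264404296875), 75.52391815185547)
white (211, 278, 16, 20) ((455.6725769042969, 308.5419921875), (50.531150817871094, 34.71353530883789), 16.922412872314453)
white (248, 274, 11, 7) ((483.42193603515625, 212.4127655029297), (28.213287353515625, 16.797611236572266), 89.42790985107422)
blue (41, 436, 110, 44) ((5.2264862060546875, 628.265625), (287.6751403808594, 111.29305267333984), 89.11900329589844)
blue (428, 219, 92, 96) ((507.49658203125, -396.72943115234375), (246.96316528320312, 260.900146484375), 89.2353286743164)
yel (339, 260, 34, 34) ((482.08795166015625, -74.03394317626953), (91.17263793945312, 91.03819274
[... 333 characters left out ...]
2414550781), (103.54943084716797, 79.10560607910156), 34.030609130859375)
deck (360, 422, 87, 58) ((-34.88948440551758, -200.05393981933594), (173.06515502929688, 175.2204132080078), 35.56291961669922)
deck (620, 377, 20, 34) ((161.97503662109375, -811.05078125), (49.75551223754883, 87.46289825439453), 86.52188110351562)
deck (514, 308, 126, 153) ((193.95567321777344, -674.9575805664062), (179.96762084960938, 415.71575927734375), 45.40119934082031)
deck (61, 279, 52, 64) ((395.7345275878906, 678.0909423828125), (164.81918334960938, 133.3809356689453), 5.744467258453369)
deck (231, 204, 160, 67) ((595.794677734375, 51.60499572753906), (451.110595703125, 181.31832885742188), 88.48201751708984)
```

View pics/c1.png

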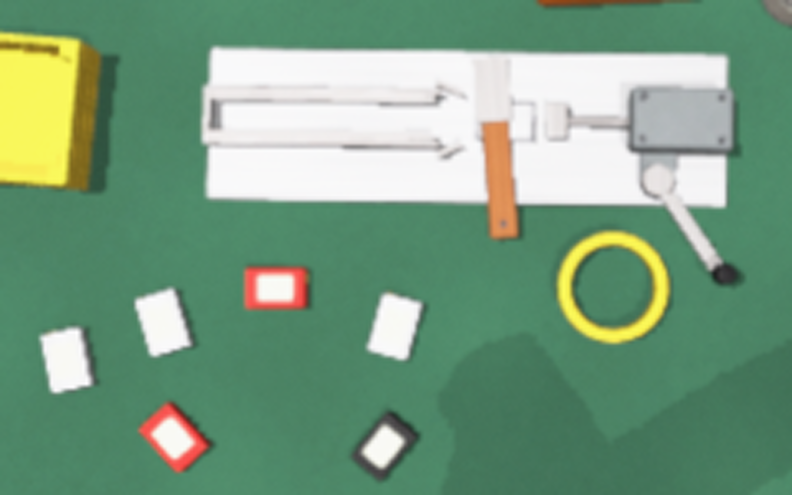

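View pics/c2.png

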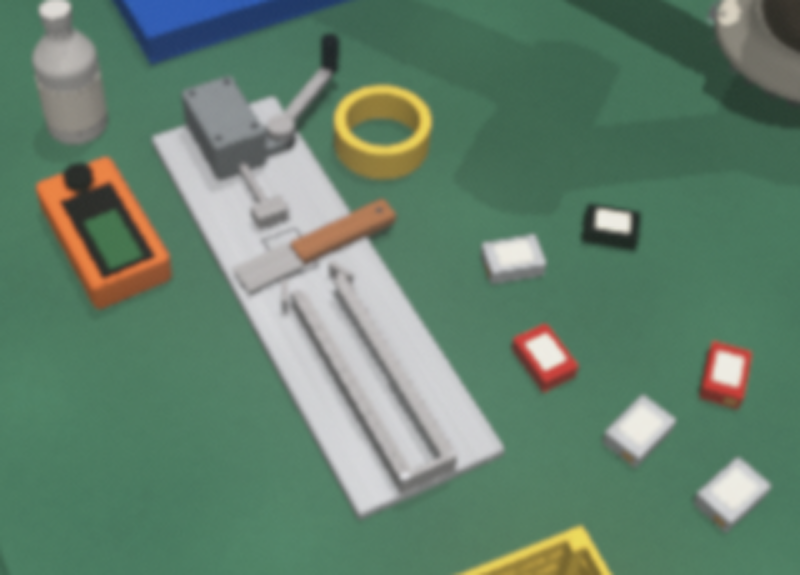

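```bash
cat > feeder.py <<'E'
from h import *
def sub(line,up):  # subpixel crossing halfway
    pass
def fit():
    im,_=arm.get_image("top"); g=cv2.cvtColor(im,cv2.COLOR_RGB2HSV)[:,:,1].astype(float) # saturation: deck low, bench high
    def cross(a):  # first idx where sat drops below 60 from high
        i=np.argmax(a<60); 
        return i-1+(a[i-1]-60)/(a[i-1]-a[i])
    T=[];B=[];R=[];L=[]
    for u in range(240,385):
        T.append(on("top",(u,195+cross(g[195:225,u])),12)[:2])
    for u in list(range(240,305)):
        B.append(on("top",(u,260-cross(g[230:261,u][::-1])),12)[:2])
    for v in list(range(209,216))+list(range(240,248)):
        R.append(on("top",(400-cross(g[v,370:401][::-1]),v),12)[:2])
    for v in list(range(209,214))+list(range(238,248)):
        L.append(on("top",(222+cross(g[v,222:245]),v),12)[:2])
    T,B,R,L=map(np.array,(T,B,R,L))
    for n,a in zip("TBRL",(T,B,R,L)): print(n,a.mean(0),cv2.fitLine(a.astype(np.float32),cv2.DIST_HUBER,0,.01,.01).ravel()[:2])
    return T,B,R,L
E
python3 - <<'E'
from feeder import *
T,B,R,L=fit()
E
```

```text
T [687.03564585  45.51226635] [0.0245142 0.9996995]
B [556.30771463 159.54837068] [0.02472454 0.9996943 ]
R [ 615.78251941 -175.40009986] [ 0.99958277 -0.02888468]
L [611.42466798 272.86663074] [ 0.9996808 -0.0252642]
```

```bash
cat >> h.py <<'E'
FO=np.array([624.5,16.0]); FY=np.array([.0246,.9997]); FX=np.array([.9997,-.0246])
def F(x,y,z=12): p=FO+FX*x+FY*y; return np.array([p[0],p[1],z])
E
python3 - <<'E'
from h import *
P=[F(-70,-190),F(60,-190),F(60,255),F(-70,255),F(17,-25),F(-17,-25),F(17,25),F(-17,25),F(15,-35,30),F(-15,-35,30),F(-18.5,55,36),F(18.5,55,36)]
for n in("top","scene"):
    im,_=arm.get_image(n); b=(220,190,400,300) if n=="top" else(230,160,400,370)
    crop(n,im,*b,4.4 if n=="top" else 2.8,f"f_{n}.png",[proj(n,p) for p in P])
s,_=arm.get_image("scene")
t,_=arm.get_image("top")
for n,i,roi in(("top",t,(375,255,405,285)),("scene",s,(312,170,332,192))):
    g=cv2.cvtColor(i,cv2.COLOR_RGB2GRAY); x0,y0,x1,y1=roi; m=np.argwhere(g[y0:y1,x0:x1]<50)
    print(n,m.min(0)+[y0,x0],m.max(0)+[y0,x0],m.mean(0)+[y0,x0])
for b,r in rect("top",t,(5,110,80),(15,255,220),25,30,(305,225,335,270)): print("handle",b,r)
for b,r in rect("scene",s,(5,110,80),(15,255,220),25,30,(300,235,355,270)): print("handle",b,r)
E
```

```text
top [271 386] [275 392] [272.58333333 389.        ]
scene [175 319] [187 324] [180.41935484 321.46774194]
handle (317, 227, 10, 35) ((573.7809448242188, 19.568113327026367), (96.51863098144531, 23.083616256713867), 2.507838010787964)
handle (308, 241, 39, 22) ((577.2577514648438, 23.95181655883789), (95.28939819335938, 24.044626235961914), 2.425902843475342)
```

View pics/f_top.png

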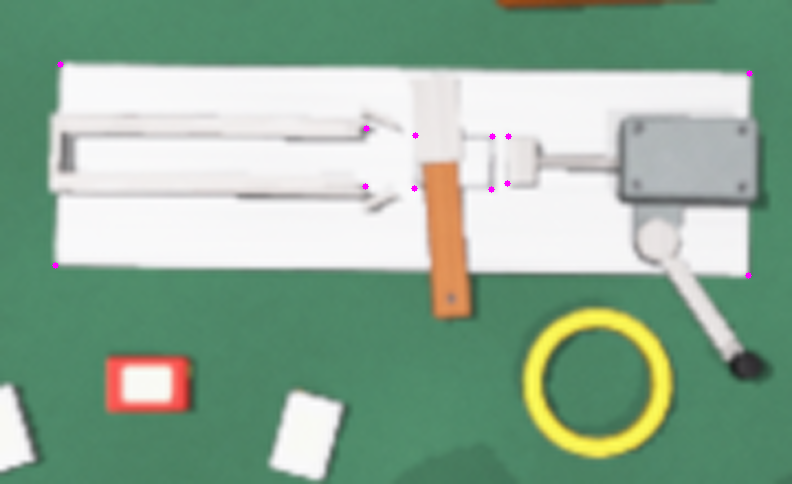

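View pics/f_scene.png

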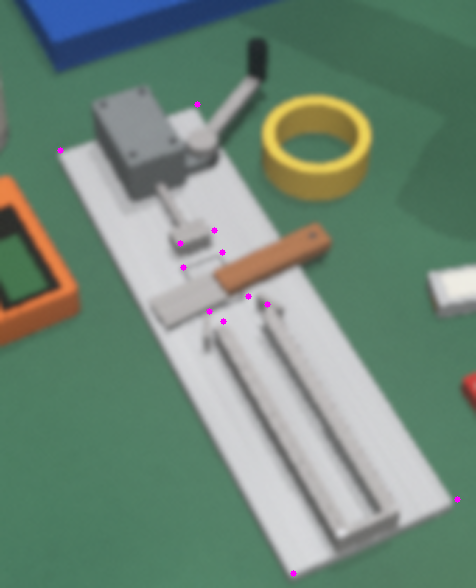

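```bash
cat >> h.py <<'E'
from scipy.spatial.transform import Rotation as Ro
def st():
    s=arm.read_state(); R=Ro.from_quat(s['ee_rot']).as_matrix(); return s,s['position'],R
def to(x,y,z,yaw=None):
    """delta in tool axes (m), yaw = desired world angle of jaw axis"""
    s,p,R=st(); d=R.T@(np.array([x,y,z])-p)/1000
    a=np.arctan2(R[1,1],R[0,1]); w=np.zeros(3)
    if yaw is not None:
        e=(yaw-a+np.pi/2)%np.pi-np.pi/2
        tgt=Ro.from_euler('z',a+e-np.pi/2).as_matrix()@np.diag([-1,1,-1.])
        w=Ro.from_matrix(R.T@tgt).as_rotvec()
    print("d",d.round(4),"w",w.round(3),"pos",p.round(1),"jaw deg",np.degrees(a).round(1),"t",round(s['clock'],2),"w",round(s['gripper_width'],1),"F",s['contact_force'].round(1))
E
python3 - <<'E'
from h import *
t,_=arm.get_image("top")
print("knob",on("top",(389,272.6),60)); print("pivot",on("top",(369.3,244.5),34))
print("tape", [on("top",(u,v),36) for u,v in((339,277),(373,277))])
s,_=arm.get_image("scene")
for b,r in rect("scene",s,(20,120,120),(33,255,255),36,100,(300,180,380,240)): print("tape scene",b,r)
to(482,-33,130,np.pi/2)
P=F(0,0); pv=on("top",(369.3,244.5),34); print("pivot in F",(pv[:2]-FO)@FX,(pv[:2]-FO)@FY)
E
```

```text
knob [ 491.62516197 -163.77353174   60.        ]
pivot [ 570.3793805  -113.66483428   34.        ]
tape [array([481.02624278, -28.45122128,  36.        ]), array([ 480.1742304 , -122.30766212,   36.        ])]
tape scene (324, 194, 38, 37) ((491.9258117675781, -59.429046630859375), (118.43541717529297, 88.47943878173828), 62.4675178527832)
d [-0.4347  0.4143  0.1013] w [-0.     0.     0.383] pos [ 233.5 -579.7  231.3] jaw deg 111.9 t 0.55 w 85.7 F [ 0.9 -0.2  0.9]
pivot in F -50.91462838753106 -130.95730206747575
```

Emit:
drive_tool([
  [[0.5,0,0,0,0,0,0.128],[0.5,0,0,0,0,0,0.128],[0.5,0,0,0,0,0,0.128],[0.5,0,0,0,0,0,0]],
])

```text
clock: 0.95
position: [233.5, -579.7, 231.4]
ee_rot: [0.008, 1.0, -0.0, 0.0]
contact_force: [-0.1, 0.7, -0.4]
gripper_width: 42.7
```

```bash
python3 - <<'E'
from h import *
to(482,-33,130,np.pi/2)
E
```

```text
d [-0.2402  0.5504  0.1014] w [-0.     0.    -0.015] pos [ 233.5 -579.7  231.4] jaw deg 89.1 t 0.95 w 42.7 F [-0.1  0.7 -0.4]
```

Emit:
drive_tool([
  [[0.5,-0.017,0.039,0.007,0,0,-0.015],[0.5,-0.017,0.039,0.007,0,0,0],[0.5,-0.017,0.039,0.007,0,0,0],[0.5,-0.017,0.039,0.007,0,0,0],[0.5,-0.017,0.039,0.007,0,0,0],[0.5,-0.017,0.039,0.007,0,0,0],[0.5,-0.017,0.039,0.007,0,0,0],[0.5,-0.017,0.039,0.007,0,0,0],[0.5,-0.017,0.039,0.007,0,0,0],[0.5,-0.017,0.039,0.007,0,0,0],[0.5,-0.017,0.039,0.007,0,0,0],[0.5,-0.017,0.039,0.007,0,0,0],[0.5,-0.017,0.039,0.007,0,0,0],[0.5,-0.017,0.039,0.007,0,0,0],[0.5,0,0,0,0,0,0]],
])

```text
clock: 2.45
position: [473.1, -11.4, 132.2]
ee_rot: [-0.023, 1.0, -0.003, 0.007]
contact_force: [-0.4, 0.5, -0.7]
gripper_width: 42.6
```

```bash
python3 - <<'E'
from h import *
t,_=arm.get_image("top");s,_=arm.get_image("scene")
crop("top",t,170,190,410,340,3.3,"d1.png"); crop("scene",s,190,120,510,350,2.5,"d2.png",[proj("scene",st()[1])])
to(482,-33,50,np.pi/2)
E
```

```text
d [-0.0089 -0.0188  0.0826] w [-0.006  0.012  0.042] pos [471.3 -14.1 132.4] jaw deg 92.4 t 2.55 w 42.8 F [-1.5 -0.9 -0.3]
```

View pics/d1.png

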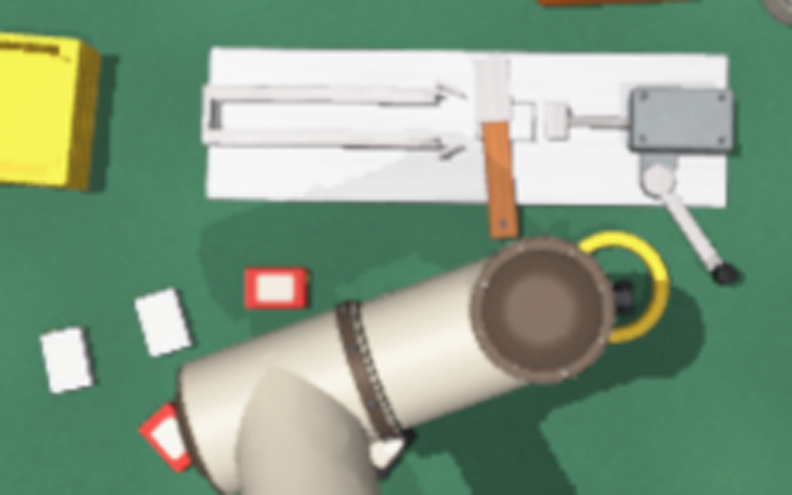

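View pics/d2.png

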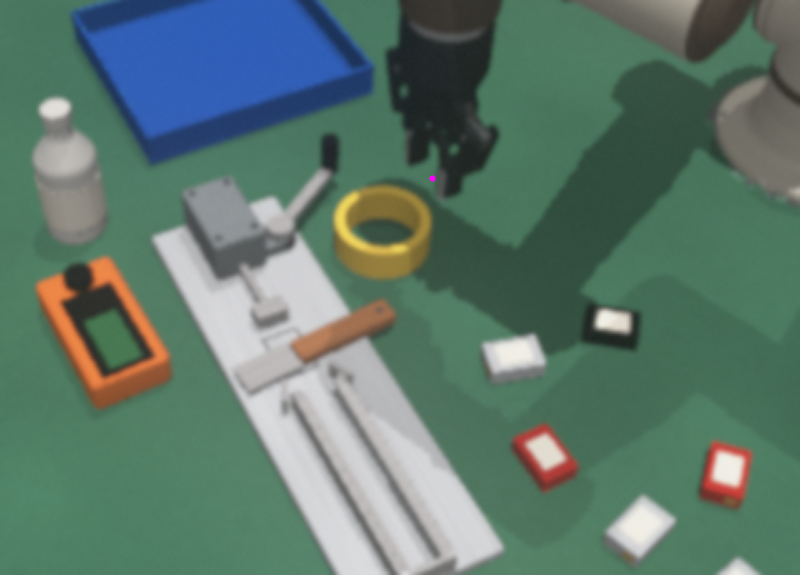

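The view shows the gripper beside and above the tape; the tape and scraper have not moved. Next I correct the position and descend.

Emit:
drive_tool([
  [[0.5,-0.009,-0.019,0.02,-0.006,0.012,0.042],[0.5,0,0,0.03,0,0,0],[0.5,0,0,0.02,0,0,0],[0.5,0,0,0,0,0,0],[0.5,0,0,0,0,0,0]],
])

```text
clock: 3.05
position: [481.7, -37.8, 63.7]
ee_rot: [0.0, 1.0, 0.0, 0.003]
contact_force: [0.6, 0.4, 0.1]
gripper_width: 43.0
```

```bash
python3 - <<'E'
from h import *
to(481.5,-33.5,6,np.pi/2)
E
```

```text
d [0.0005 0.0042 0.0577] w [ 0.001  0.005 -0.001] pos [481.7 -37.8  63.7] jaw deg 90.0 t 3.05 w 43.0 F [0.6 0.4 0.1]
```

Emit:
drive_tool([
  [[0.5,0,0.004,0.02,0,0,0],[0.5,0,0,0.02,0,0,0],[0.5,0,0,0.014,0,0,0],[0.5,0,0,0.003,0,0,0],[0,0,0,0,0,0,0],[0,0,0,0,0,0,0],[0,0,0,0,0,0,0],[0,0,0,0,0,0,0],[0,0,0,0,0,0,0],[0,0,0,0,0,0,0]],
])

```text
clock: 4.05
position: [488.8, -34.7, 16.1]
ee_rot: [-0.0, 1.0, 0.002, 0.013]
contact_force: [0.8, -0.2, -1.7]
gripper_width: 9.5
```

Emit:
drive_tool([
  [[0.5,0,0,0,0,0,0],[0.5,0.003,0,0,0,0.02,0],[0.5,0.003,0,0.006,0,0,0],[0.5,0,0,0.005,0,0,0],[0.5,0,0,0,0,0,0]],
])

```text
clock: 4.55
position: [482.6, -34.5, 4.3]
ee_rot: [-0.0, 1.0, 0.002, 0.002]
contact_force: [-1.1, 0.3, -0.1]
gripper_width: 42.8
```

```bash
python3 - <<'E'
from h import *
to(481.5,-33.5,6,np.pi/2)
E
```

```text
d [ 0.0011  0.001  -0.0017] w [0.005 0.005 0.001] pos [482.6 -34.5   4.3] jaw deg 90.0 t 4.55 w 42.8 F [-1.1  0.3 -0.1]
```

Emit:
drive_tool([
  [[0,0,0,0,0,0,0],[0,0,0,0,0,0,0],[0,0,0,0,0,0,0],[0,0,0,0,0,0,0],[0,0,0,-0.03,0,0,0],[0,0,0,-0.04,0,0,0],[0,0,0,-0.04,0,0,0],[0,0,0,0,0,0,0],[0,0,0,0,0,0,0]],
])

```text
clock: 5.45
position: [480.4, -35.3, 116.4]
ee_rot: [0.0, 1.0, 0.002, -0.0]
contact_force: [-0.5, 0.1, -1.2]
gripper_width: 10.2
```

```bash
python3 - <<'E'
from h import *
s,_=arm.get_image("scene")
crop("scene",s,190,80,510,310,2.5,"e2.png")
to(510,-417,115,np.pi/2)
E
```

```text
d [-2.900e-02 -3.816e-01  1.000e-04] w [0.004 0.    0.   ] pos [480.9 -35.4 116.5] jaw deg 90.0 t 5.5 w 10.2 F [ 0.7 -0.4 -0. ]
```

View pics/e2.png

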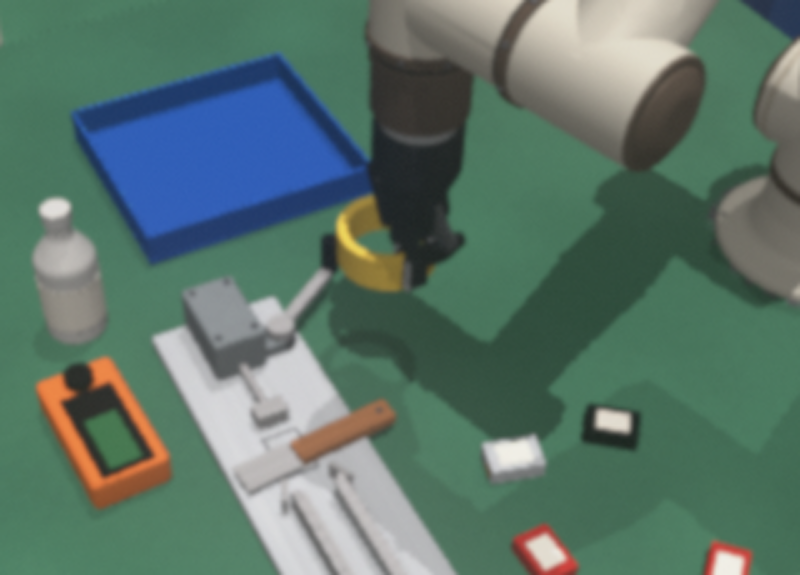

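Emit:
drive_tool([
  [[0,-0.002,-0.02,0,0,0,0],[0,-0.004,-0.04,0,0,0,0],[0,-0.004,-0.04,0,0,0,0],[0,-0.004,-0.04,0,0,0,0],[0,-0.004,-0.04,0,0,0,0],[0,-0.004,-0.04,0,0,0,0],[0,-0.004,-0.04,0,0,0,0],[0,-0.003,-0.04,0,0,0,0],[0,-0.001,-0.04,0,0,0,0],[0,0,-0.02,0,0,0,0],[0,0,-0.01,0,0,0,0],[0,0,0,0,0,0,0],[0,0,0,0,0,0,0]],
])

```text
clock: 6.8
position: [502.3, -415.6, 89.0]
ee_rot: [-0.001, 1.0, 0.009, -0.019]
contact_force: [-0.7, 1.6, -1.1]
gripper_width: 10.5
```

```bash
python3 - <<'E'
from h import *
to(510,-409,13,np.pi/2)
E
```

```text
d [-0.0106  0.0052  0.0757] w [ 0.017 -0.038  0.002] pos [ 502.3 -415.6   89. ] jaw deg 90.1 t 6.8 w 10.5 F [-0.7  1.6 -1.1]
```

Emit:
drive_tool([
  [[0,-0.008,0.006,0.01,0.015,-0.038,0],[0,0,0,0.025,0,0,0],[0,0,0,0.02,0,0,0],[0,0,0,0.01,0,0,0],[0,0,0,0,0,0,0],[0,0,0,0,0,0,0]],
])

```text
clock: 7.4
position: [512.1, -401.6, 23.3]
ee_rot: [-0.006, 1.0, 0.001, 0.001]
contact_force: [-0.7, -0.7, -0.6]
gripper_width: 10.4
```

```bash
python3 - <<'E'
from h import *
to(510,-409,11,np.pi/2)
E
```

```text
d [ 0.0022 -0.0074  0.0123] w [0.002 0.002 0.011] pos [ 512.1 -401.6   23.3] jaw deg 90.7 t 7.4 w 10.4 F [-0.7 -0.7 -0.6]
```

Emit:
drive_tool([
  [[0,0,-0.007,0.007,0,0,0],[0,0,0,0.006,0,0,0],[0,0,0,0,0,0,0],[0,0,0,0,0,0,0],[0.45,0,0,0,0,0,0],[0.45,0,0,0,0,0,0],[0.45,0,0,0,0,0,0],[0.45,0,0,-0.03,0,0,0],[0.45,0,0,-0.04,0,0,0],[0.45,0,0,-0.04,0,0,0],[0.45,0,0,0,0,0,0]],
])

```text
clock: 8.5
position: [513.2, -410.6, 126.1]
ee_rot: [-0.006, 1.0, -0.0, 0.002]
contact_force: [0.7, -0.2, 0.4]
gripper_width: 38.2
```

```bash
python3 - <<'E'
from h import *
t,_=arm.get_image("top");s,_=arm.get_image("scene")
crop("top",t,170,190,530,340,2.2,"g1.png"); crop("scene",s,190,80,510,310,2.5,"g2.png")
for b,r in rect("top",t,(5,110,80),(15,255,220),25,30,(305,225,335,270)): print("handle",b,r)
for b,r in rect("top",t,(0,0,190),(180,50,255),18,30,(170,260,310,340)): print("white",b,r)
to(580,20,110,np.pi/2)
E
```

```text
handle (317, 227, 10, 35) ((573.7809448242188, 19.568113327026367), (96.51863098144531, 23.083616256713867), 2.507838010787964)
white (281, 319, 11, 12) ((349.8104248046875, 120.99237060546875), (21.603654861450195, 27.384326934814453), 44.95989227294922)
white (217, 317, 11, 12) ((358.4680480957031, 299.43353271484375), (27.695362091064453, 21.457395553588867), 44.63544845581055)
white (182, 290, 15, 19) ((424.5079345703125, 390.6092224121094), (48.78365707397461, 32.19552230834961), 11.89039421081543)
white (282, 280, 15, 19) ((449.8780212402344, 111.25712585449219), (31.992984771728516, 47.906166076660156), 74.34902954101562)
white (211, 278, 16, 20) ((455.6685791015625, 308.6689758300781), (48.799354553222656, 34.268310546875), 17.849708557128906)
white (248, 274, 11, 7) ((483.42193603515625, 212.4127655029297), (28.213287353515625, 16.797611236572266), 89.42790985107422)
d [-0.0742  0.4276  0.0127] w [ 0.006 -0.003  0.011] pos [ 510.4 -408.5  120.5] jaw deg 90.6 t 8.6 w 38.3 F [ 0.9 -1.  -0.5]
```

View pics/g1.png

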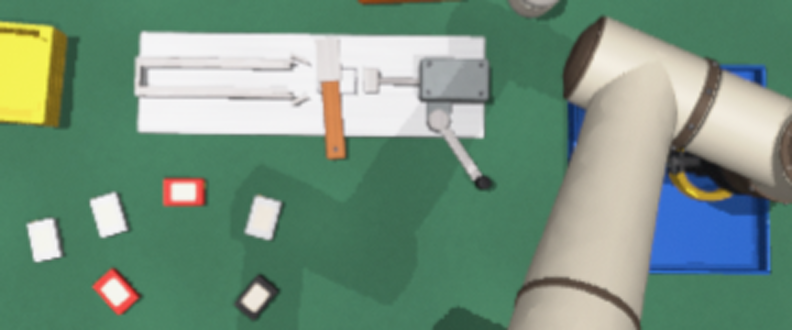

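View pics/g2.png

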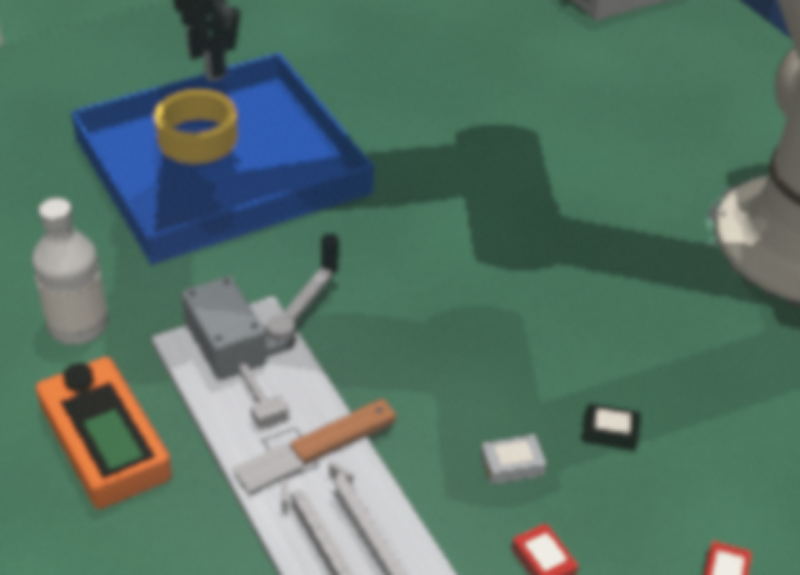

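Tape sits in the tray at (196,125) in the crop, and the scraper is unmoved. Next I move over the scraper.

Emit:
drive_tool([
  [[0.55,-0.003,0.02,-0.01,0.006,0,0.01],[0.55,-0.007,0.04,-0.005,0,0,0],[0.55,-0.007,0.04,-0.005,0,0,0],[0.55,-0.007,0.04,0,0,0,0],[0.55,-0.007,0.04,0,0,0,0],[0.55,-0.007,0.04,0,0,0,0],[0.55,-0.007,0.04,0,0,0,0],[0.55,-0.007,0.04,0,0,0,0],[0.55,-0.007,0.04,0,0,0,0],[0.55,-0.005,0.04,0,0,0,0],[0.55,-0.003,0.03,0,0,0,0],[0.55,0,0.01,0,0,0,0],[0.55,0,0,0,0,0,0],[0.55,0,0,0,0,0,0]],
])

```text
clock: 10.0
position: [569.0, 27.0, 120.6]
ee_rot: [0.003, 1.0, 0.001, -0.019]
contact_force: [0.1, -0.2, 0.7]
gripper_width: 47.3
```

```bash
python3 - <<'E'
from h import *
to(580,20,60,np.radians(92.5))
E
```

```text
d [-0.0134 -0.0071  0.0601] w [ 0.003 -0.039 -0.049] pos [569.   27.  120.6] jaw deg 89.7 t 10.0 w 47.3 F [ 0.1 -0.2  0.7]
```

Emit:
drive_tool([
  [[0.55,-0.009,-0.007,0.01,0.003,-0.039,-0.049],[0.55,0,0,0.025,0,0,0],[0.55,0,0,0.02,0,0,0],[0.55,0,0,0.005,0,0,0],[0.55,0,0,0,0,0,0],[0.55,0,0,0,0,0,0]],
])

```text
clock: 10.6
position: [577.2, 11.6, 58.7]
ee_rot: [-0.018, 1.0, -0.001, 0.0]
contact_force: [1.3, 0.1, 0.8]
gripper_width: 47.1
```

```bash
python3 - <<'E'
from h import *
s,_=arm.get_image("scene")
crop("scene",s,240,150,400,270,5,"i2.png")
to(580,20,14,np.radians(92.5))
E
```

```text
d [-0.0029  0.0083  0.0449] w [-0.001  0.001 -0.008] pos [577.3  11.7  58.9] jaw deg 92.0 t 10.65 w 47.2 F [-0.5  0.1  0.2]
```

View pics/i2.png

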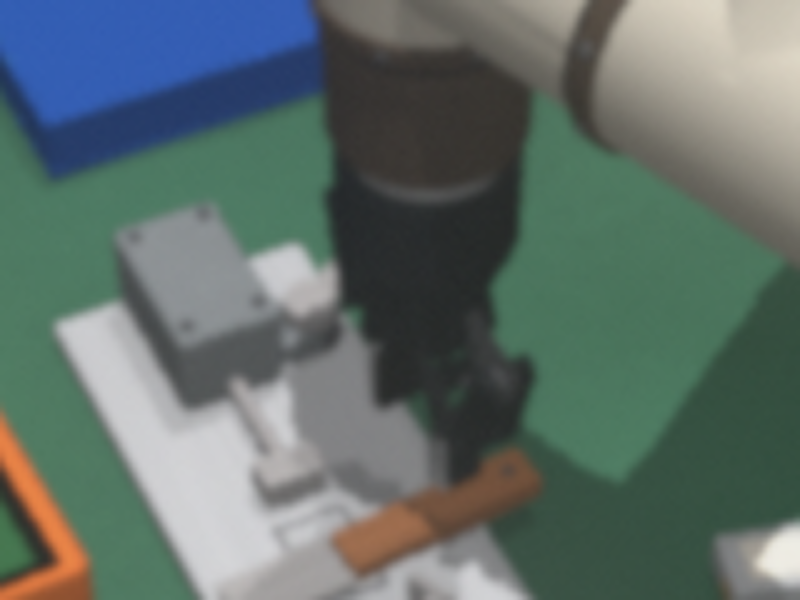

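Emit:
drive_tool([
  [[0.55,-0.003,0.008,0,0,0,0],[0.55,0,0,0.015,0,0,0],[0.55,0,0,0.015,0,0,0],[0.55,0,0,0.006,0,0,0],[0.55,0,0,0,0,0,0],[0.55,0,0,0,0,0,0]],
])

```text
clock: 11.25
position: [585.5, 23.1, 27.8]
ee_rot: [-0.019, 1.0, 0.001, 0.007]
contact_force: [-1.0, -0.2, 0.1]
gripper_width: 46.9
```

```bash
python3 - <<'E'
from h import *
to(580,20,14,np.radians(92.5))
E
```

```text
d [ 0.0058 -0.0029  0.0137] w [ 0.001  0.014 -0.006] pos [585.5  23.1  27.8] jaw deg 92.2 t 11.25 w 46.9 F [-1.  -0.2  0.1]
```

Emit:
drive_tool([
  [[0.55,0.005,-0.003,0.004,0,0.014,0],[0.55,0,0,0.007,0,0,0],[0.55,0,0,0,0,0,0],[0.55,0,0,0,0,0,0]],
])

```text
clock: 11.65
position: [581.3, 20.1, 17.6]
ee_rot: [-0.019, 1.0, 0.001, 0.001]
contact_force: [0.9, -0.5, -0.8]
gripper_width: 46.8
```

```bash
python3 - <<'E'
from h import *
to(580,20,14,np.radians(92.5))
E
```

```text
d [ 0.0013 -0.      0.0036] w [ 0.002  0.002 -0.006] pos [581.3  20.1  17.6] jaw deg 92.2 t 11.65 w 46.8 F [ 0.9 -0.5 -0.8]
```

Emit:
drive_tool([
  [[0.55,0,0,0.0035,0,0,0],[0.55,0,0,0,0,0,0],[0,0,0,0,0,0,0],[0,0,0,0,0,0,0],[0,0,0,0,0,0,0],[0,0,0,0,0,0,0],[0,0,0,0,0,0,0],[0,0,0,-0.02,0,0,0],[0,0,0,-0.03,0,0,0],[0,0,0,-0.04,0,0,0],[0,0,0,-0.03,0,0,0],[0,0,0,0,0,0,0],[0,0,0,0,0,0,0]],
])

```text
clock: 12.95
position: [579.3, 19.3, 135.9]
ee_rot: [-0.018, 1.0, 0.0, -0.002]
contact_force: [-0.4, -0.1, -0.5]
gripper_width: 22.5
```

```bash
python3 - <<'E'
from h import *
s,_=arm.get_image("scene")
crop("scene",s,190,80,510,310,2.5,"j2.png")
to(495,-345,130,np.radians(92))
E
```

```text
d [ 0.0981 -0.3609  0.0063] w [ 0.    -0.004  0.002] pos [579.7  19.3 136. ] jaw deg 92.1 t 13.0 w 22.5 F [ 0.2  0.1 -0.3]
```

View pics/j2.png

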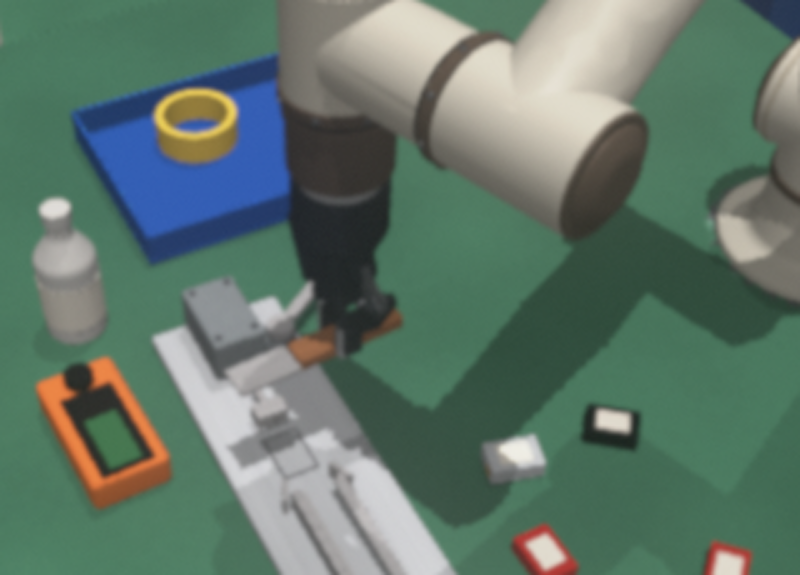

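Emit:
drive_tool([
  [[0,0.015,-0.015,-0.005,0,0,0],[0,0.025,-0.03,-0.005,0,0,0],[0,0.025,-0.035,0,0,0,0],[0,0.02,-0.04,0,0,0,0],[0,0.007,-0.04,0,0,0,0],[0,0,-0.04,0,0,0,0],[0,0,-0.04,0,0,0,0],[0,0,-0.04,0,0,0,0],[0,0,-0.04,0,0,0,0],[0,0,-0.025,0,0,0,0],[0,0,-0.01,0,0,0,0],[0,0,0,0,0,0,0],[0,0,0,0,0,0,0]],
])

```text
clock: 14.3
position: [487.9, -348.8, 125.8]
ee_rot: [-0.019, 1.0, 0.004, -0.02]
contact_force: [-0.2, 0.5, -0.6]
gripper_width: 22.1
```

```bash
python3 - <<'E'
from h import *
to(487,-345,40,np.radians(92))
E
```

```text
d [-0.0026  0.003   0.0858] w [ 0.009 -0.039  0.004] pos [ 487.9 -348.8  125.8] jaw deg 92.2 t 14.3 w 22.1 F [-0.2  0.5 -0.6]
```

Emit:
drive_tool([
  [[0,0,0.003,0.01,0.008,-0.039,0],[0,0,0,0.03,0,0,0],[0,0,0,0.03,0,0,0],[0,0,0,0.015,0,0,0],[0,0,0,0,0,0,0],[0,0,0,0,0,0,0]],
])

```text
clock: 14.9
position: [488.8, -337.4, 39.5]
ee_rot: [-0.025, 1.0, 0.001, 0.001]
contact_force: [0.7, -0.1, -0.4]
gripper_width: 21.9
```

```bash
python3 - <<'E'
from h import *
to(487,-343,9,np.radians(92))
E
```

```text
d [ 0.0021 -0.0056  0.0305] w [0.002 0.002 0.014] pos [ 488.8 -337.4   39.5] jaw deg 92.8 t 14.9 w 21.9 F [ 0.7 -0.1 -0.4]
```

Emit:
drive_tool([
  [[0,0,-0.005,0.01,0,0,0],[0,0,0,0.01,0,0,0],[0,0,0,0.008,0,0,0],[0,0,0,0,0,0,0],[0,0,0,0,0,0,0],[0,0,0,0,0,0,0]],
])

```text
clock: 15.5
position: [491.4, -342.6, 12.2]
ee_rot: [-0.025, 1.0, -0.0, 0.003]
contact_force: [0.6, 0.2, -0.8]
gripper_width: 22.2
```

Emit:
drive_tool([
  [[0,0,0,0.003,0,0,0],[0.5,0,0,0,0,0,0],[0.5,0,0,0,0,0,0],[0.5,0,0,0,0,0,0],[0.5,0,0,-0.03,0,0,0],[0.5,0,0,-0.04,0,0,0],[0.5,0,0,-0.04,0,0,0],[0.5,0,0,-0.03,0,0,0],[0.5,0,0,0,0,0,0]],
])

```text
clock: 16.4
position: [490.8, -343.2, 155.2]
ee_rot: [-0.026, 1.0, -0.001, 0.003]
contact_force: [-0.3, -1.3, 1.0]
gripper_width: 42.7
```

```bash
python3 - <<'E'
from h import *
t,_=arm.get_image("top");s,_=arm.get_image("scene")
crop("top",t,170,190,530,340,2.2,"k1.png"); crop("scene",s,190,80,510,380,2,"k2.png")
for b,r in rect("top",t,(0,0,190),(180,50,255),18,30,(170,260,310,340)): print("white",b,r)
to(450,111,110)
E
```

```text
white (280, 319, 12, 12) ((349.8104248046875, 120.99237060546875), (21.603654861450195, 27.384326934814453), 44.95989227294922)
white (217, 317, 11, 12) ((358.4680480957031, 299.43353271484375), (27.695362091064453, 21.457395553588867), 44.63544845581055)
white (182, 290, 15, 19) ((424.5079345703125, 390.6092224121094), (48.78365707397461, 32.19552230834961), 11.89039421081543)
white (282, 279, 15, 20) ((450.3367614746094, 111.49908447265625), (34.58782196044922, 48.49147033691406), 71.23583984375)
white (211, 278, 16, 20) ((455.6685791015625, 308.6689758300781), (48.799354553222656, 34.268310546875), 17.849708557128906)
white (248, 274, 11, 7) ((483.42193603515625, 212.4127655029297), (28.213287353515625, 16.797611236572266), 89.42790985107422)
d [0.0158 0.4541 0.0419] w [0. 0. 0.] pos [ 488.5 -341.9  150.9] jaw deg 92.9 t 16.5 w 42.4 F [-0.5 -0.3 -0.1]
```

View pics/k1.png

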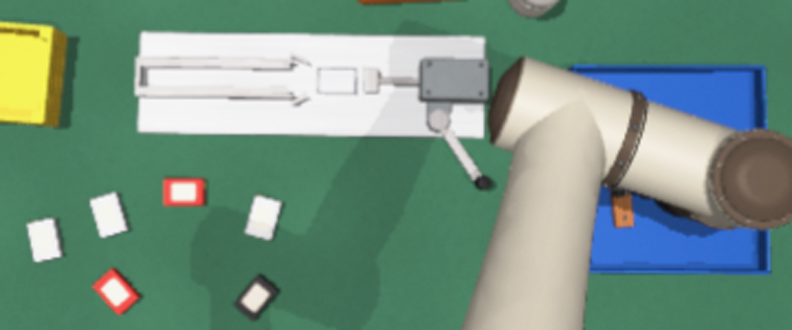

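View pics/k2.png

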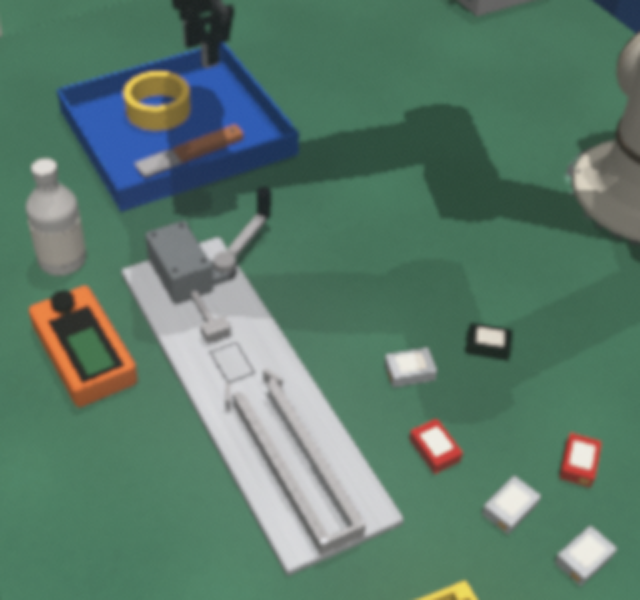

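Both the tape (156,100) and scraper (190,150) are in the tray. The nest is clear, and I count only three white cells. I go to the nearest cell.

Emit:
drive_tool([
  [[0.65,0.001,0.02,0.001,0,0,0],[0.65,0.001,0.04,0.001,0,0,0.04],[0.65,0.001,0.04,0.001,0,0,0.04],[0.65,0.001,0.04,0.001,0,0,0.04],[0.65,0.001,0.04,0.001,0,0,0.04],[0.65,0.003,0.04,0.001,0,0,0.04],[0.65,0.005,0.04,0.001,0,0,0.03],[0.65,0.005,0.04,0.001,0,0,0.03],[0.65,0.007,0.04,0.003,0,0,0.02],[0.65,0.009,0.04,0.005,0,0,0.02],[0.65,0.01,0.03,0.005,0,0,0],[0.65,0.005,0.02,0.005,0,0,0],[0.65,0,0,0,0,0,0],[0.65,0,0,0,0,0,0]],
])

```text
clock: 17.9
position: [478.6, 106.9, 104.2]
ee_rot: [0.134, 0.991, -0.004, -0.019]
contact_force: [0.1, 0.2, 0.1]
gripper_width: 55.9
```

```bash
python3 - <<'E'
from h import *
to(450,111.4,60,np.radians(73.5))
print(st()[0]['joints'].round(2)); print(on("top",(323,226.8),12),F(0,0))
E
```

```text
d [ 0.0271 -0.0027  0.0452] w [-0.013 -0.037  0.02 ] pos [478.6 106.9 104.2] jaw deg 74.6 t 17.9 w 55.9 F [0.1 0.2 0.1]
[ 0.54  0.32 -0.45 -0.02 -0.84 -2.36]
[623.44734209  14.74213542  12.        ] [624.5  16.   12. ]
```

Emit:
drive_tool([
  [[0.65,0.014,-0.002,0.01,-0.013,-0.037,0.02],[0.65,0.01,0,0.02,0,0,0],[0.65,0,0,0.01,0,0,0],[0.65,0,0,0,0,0,0],[0.65,0,0,0,0,0,0]],
])

```text
clock: 18.4
position: [454.2, 107.2, 62.5]
ee_rot: [0.147, 0.989, -0.001, -0.001]
contact_force: [-0.0, 0.2, 0.5]
gripper_width: 55.6
```

```bash
python3 - <<'E'
from h import *
s,_=arm.get_image("scene"); crop("scene",s,330,190,470,310,5,"l2.png")
to(450,111.4,3,np.radians(73.5))
E
```

```text
d [0.0053 0.0028 0.0596] w [-0.002 -0.    -0.007] pos [454.3 107.3  62.6] jaw deg 73.1 t 18.45 w 55.9 F [ 1.1  0.4 -0.2]
```

View pics/l2.png

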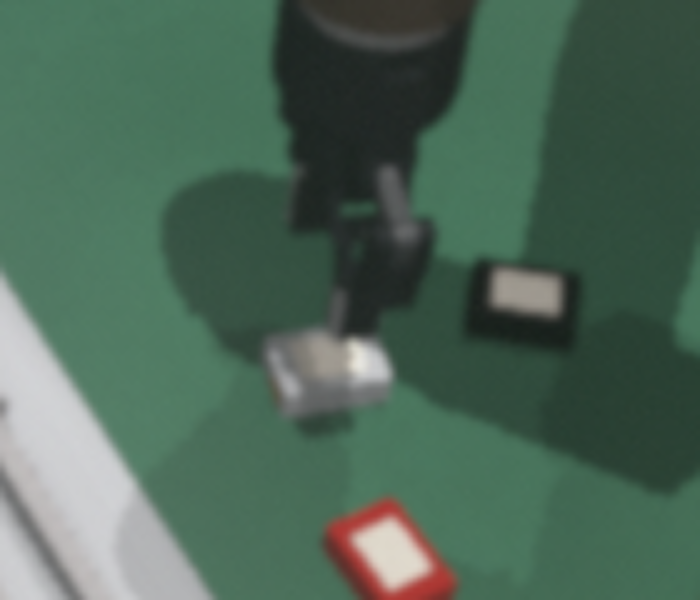

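Emit:
drive_tool([
  [[0.65,0.004,0.002,0.015,0,0,0],[0.65,0,0,0.02,0,0,0],[0.65,0,0,0.014,0,0,0],[0.65,0,0,0,0,0,0],[0.65,0,0,0,0,0,0]],
])

```text
clock: 18.95
position: [457.2, 111.7, 16.1]
ee_rot: [0.148, 0.989, 0.002, 0.004]
contact_force: [0.2, -0.2, -0.9]
gripper_width: 55.5
```

```bash
python3 - <<'E'
from h import *
to(450,111.4,3,np.radians(73.5))
E
```

```text
d [ 0.0069 -0.0024  0.0131] w [ 0.006  0.007 -0.009] pos [457.2 111.7  16.1] jaw deg 73.0 t 18.95 w 55.5 F [ 0.2 -0.2 -0.9]
```

Emit:
drive_tool([
  [[0.65,0.006,-0.002,0.004,0.006,0.007,0],[0.65,0,0,0.007,0,0,0],[0.65,0,0,0.001,0,0,0],[0.65,0,0,0,0,0,0]],
])

```text
clock: 19.35
position: [452.2, 112.3, 5.5]
ee_rot: [0.148, 0.989, 0.001, 0.002]
contact_force: [-0.4, 0.4, -0.6]
gripper_width: 55.8
```

```bash
python3 - <<'E'
from h import *
to(450,111.4,3,np.radians(73.5))
E
```

```text
d [ 0.0019 -0.0015  0.0025] w [ 0.003  0.003 -0.009] pos [452.2 112.3   5.5] jaw deg 73.0 t 19.35 w 55.8 F [-0.4  0.4 -0.6]
```

Close, lift, then look.

Emit:
drive_tool([
  [[0.65,0.001,0,0.002,0,0,0],[0,0,0,0,0,0,0],[0,0,0,0,0,0,0],[0,0,0,0,0,0,0],[0,0,0,0,0,0,0],[0,0,0,-0.02,0,0,0],[0,0,0,-0.035,0,0,0],[0,0,0,-0.035,0,0,0],[0,0,0,-0.02,0,0,0],[0,0,0,0,0,0,0],[0,0,0,0,0,0,0]],
])

```text
clock: 20.45
position: [448.9, 111.5, 115.4]
ee_rot: [0.148, 0.989, -0.0, -0.001]
contact_force: [-0.1, -0.4, -1.3]
gripper_width: 32.4
```

```bash
python3 - <<'E'
from h import *
s,_=arm.get_image("scene"); crop("scene",s,310,170,470,290,5,"m2.png")
to(624,15,110,np.radians(178.6))
E
```

```text
d [-0.1957 -0.0408  0.0051] w [-0.002 -0.     1.298] pos [448.9 111.4 115.3] jaw deg 72.9 t 20.5 w 32.8 F [ 0.4 -0.9 -1.1]
```

View pics/m2.png

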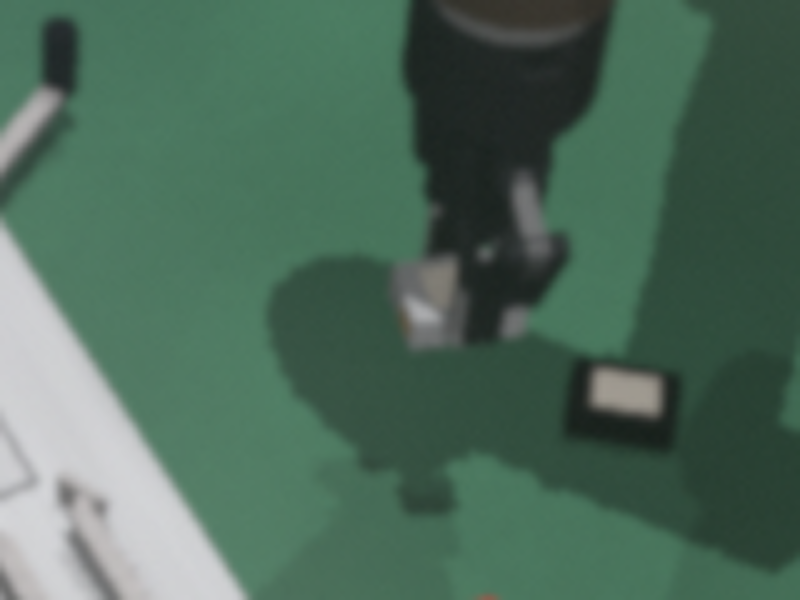

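Emit:
drive_tool([
  [[0,0,0,0,0,0,-0.142],[0,0,0,0,0,0,-0.142],[0,0,0,0,0,0,-0.142],[0,0,0,0,0,0,-0.142],[0,0,0,0,0,0,-0.142],[0,0,0,0,0,0,-0.142],[0,0,0,0,0,0,-0.142],[0,0,0,0,0,0,-0.142],[0,0,0,0,0,0,-0.142],[0,0,0,0,0,0,-0.142],[0,0,0,0,0,0,-0.142],[0,0,0,0,0,0,-0.142],[0,0,0,0,0,0,-0.1],[0,0,0,0,0,0,0],[0,0,0,0,0,0,0]],
])

```text
clock: 22.0
position: [434.7, 103.3, 89.5]
ee_rot: [0.708, -0.705, -0.008, 0.027]
contact_force: [0.1, -0.3, -0.8]
gripper_width: 32.7
```

```bash
python3 - <<'E'
from h import *
to(624,15,110,np.radians(178.6))
E
```

```text
d [ 0.0898 -0.1877 -0.0272] w [ 0.049 -0.028  0.029] pos [434.7 103.3  89.5] jaw deg -179.8 t 22.0 w 32.7 F [ 0.1 -0.3 -0.8]
```

Emit:
drive_tool([
  [[0,0.01,-0.02,-0.01,0.049,-0.028,0.029],[0,0.018,-0.038,-0.01,0,0,0],[0,0.018,-0.038,-0.008,0,0,0],[0,0.018,-0.038,-0.002,0,0,0],[0,0.012,-0.025,0,0,0,0],[0,0.006,-0.012,0,0,0,0],[0,0,0,0,0,0,0],[0,0,0,0,0,0,0]],
])

```text
clock: 22.8
position: [606.6, 12.0, 111.8]
ee_rot: [-0.693, 0.721, 0.002, -0.005]
contact_force: [-0.3, 0.6, -1.9]
gripper_width: 32.3
```

```bash
python3 - <<'E'
from h import *
to(624,15,60,np.radians(178.6))
E
```

```text
d [-0.0039 -0.0178  0.0516] w [ 0.01  -0.004 -0.015] pos [606.6  12.  111.8] jaw deg 177.7 t 22.8 w 32.3 F [-0.3  0.6 -1.9]
```

Emit:
drive_tool([
  [[0,-0.002,-0.012,0.01,0.01,-0.004,-0.015],[0,0,-0.003,0.02,0,0,0],[0,0,0,0.02,0,0,0],[0,0,0,0,0,0,0],[0,0,0,0,0,0,0]],
])

```text
clock: 23.3
position: [621.0, 16.2, 58.4]
ee_rot: [-0.7, 0.714, -0.0, 0.0]
contact_force: [0.1, 0.2, -0.2]
gripper_width: 32.3
```

```bash
python3 - <<'E'
from h import *
s,_=arm.get_image("scene"); crop("scene",s,240,170,400,290,5,"n2.png")
to(624,15.3,16,np.radians(178.6))
E
```

```text
d [ 0.0009 -0.0035  0.0422] w [0.001 0.    0.004] pos [620.6  16.2  58.2] jaw deg 178.8 t 23.35 w 32.5 F [ 0.6  0.2 -1.6]
```

View pics/n2.png

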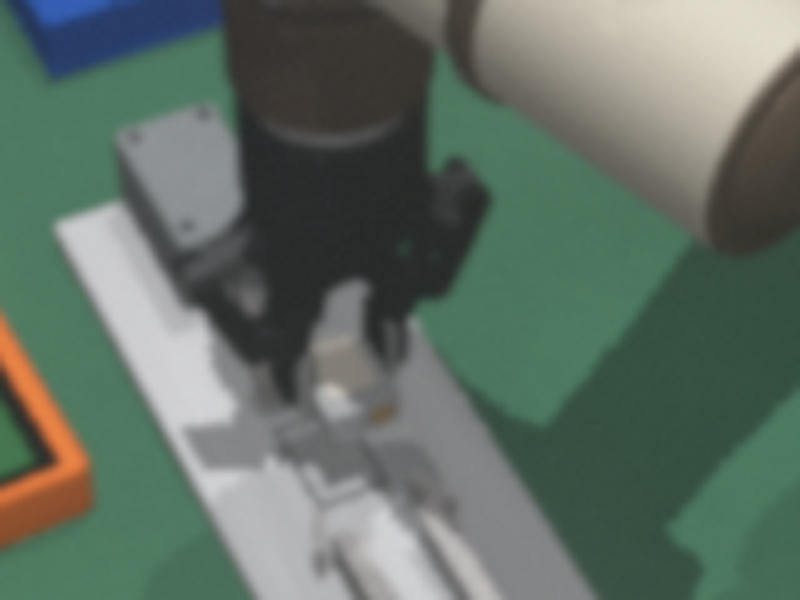

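Emit:
drive_tool([
  [[0,0,-0.002,0.01,0,0,0],[0,0,0,0.012,0,0,0],[0,0,0,0.008,0,0,0],[0,0,0,0,0,0,0],[0,0,0,0,0,0,0]],
])

```text
clock: 23.85
position: [624.0, 16.9, 27.8]
ee_rot: [-0.7, 0.714, -0.001, 0.002]
contact_force: [0.0, -0.8, -1.0]
gripper_width: 32.5
```

```bash
python3 - <<'E'
from h import *
to(624,15.3,16,np.radians(178.6))
E
```

```text
d [ 0.0016 -0.      0.0118] w [-0.003  0.001  0.005] pos [624.   16.9  27.8] jaw deg 178.9 t 23.85 w 32.5 F [ 0.  -0.8 -1. ]
```

Emit:
drive_tool([
  [[0,0.001,0,0.007,0,0,0],[0,0,0,0.003,0,0,0],[0,0,0,0,0,0,0],[0,0,0,0,0,0,0]],
])

```text
clock: 24.25
position: [624.4, 15.7, 17.5]
ee_rot: [-0.7, 0.714, -0.001, 0.002]
contact_force: [-0.5, -0.3, -1.2]
gripper_width: 32.4
```

Emit:
drive_tool([
  [[0,0,0,0.002,0,0,0],[0,0,0,0,0,0,0],[0.6,0,0,0,0,0,0],[0.6,0,0,0,0,0,0],[0.6,0,0,0,0,0,0],[0.6,0,0,-0.02,0,0,0],[0.6,0,0,-0.035,0,0,0],[0.6,0,0,-0.035,0,0,0],[0.6,0,0,0,0,0,0]],
])

```text
clock: 25.15
position: [624.8, 15.5, 108.9]
ee_rot: [-0.7, 0.714, -0.002, 0.002]
contact_force: [0.4, -0.1, 0.5]
gripper_width: 51.4
```

```bash
python3 - <<'E'
from h import *
s,_=arm.get_image("scene"); crop("scene",s,240,170,400,290,5,"o2.png")
to(600,-100,160)
print(st()[0]['joints'].round(2))
E
```

```text
d [ 0.1158  0.0207 -0.0537] w [0. 0. 0.] pos [623.   15.4 106.3] jaw deg 178.9 t 25.2 w 51.1 F [-0.3  0.4  0.4]
[ 0.28  0.49 -0.16 -0.   -0.92 -0.3 ]
```

View pics/o2.png

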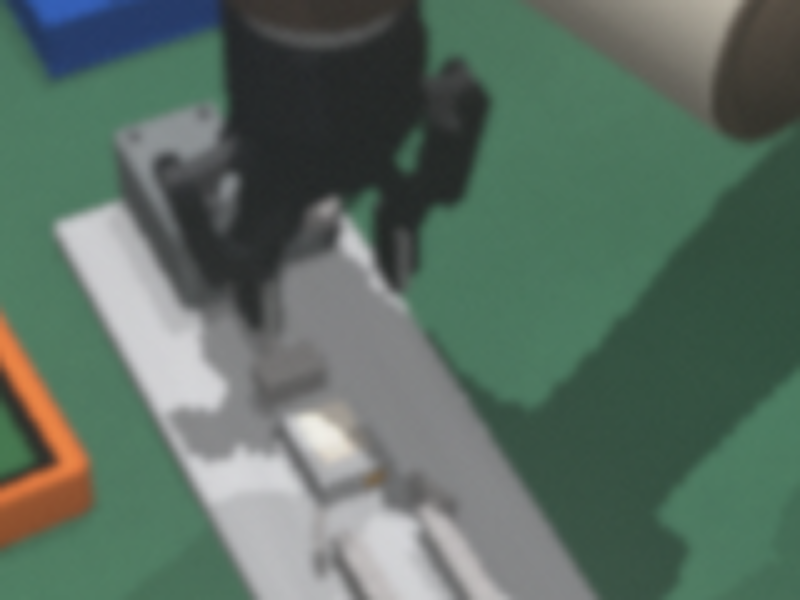

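The scene crop shows the cell lying squarely in the nest, in front of the pusher at (330,440). Now I move behind the knob with the fingers shut.

Emit:
drive_tool([
  [[0,0.015,0.01,-0.02,0,0,0],[0,0.035,0.022,-0.01,0,0,0],[0,0.038,0.025,0,0,0,0],[0,0.038,0.025,0,0,0,0],[0,0.038,0.025,0,0,0,0],[0,0.025,0.015,0,0,0,0],[0,0.01,0.007,0,0,0,0],[0,0,0,0,0,0,0],[0,0,0,0,0,0,0]],
])

```text
clock: 26.1
position: [481.8, -185.7, 129.7]
ee_rot: [-0.7, 0.714, 0.004, -0.003]
contact_force: [0.7, 0.5, -0.7]
gripper_width: -0.2
```

```bash
python3 - <<'E'
from h import *
to(489,-203,42,np.radians(178.6))
E
```

```text
d [ 0.0173 -0.0085  0.0876] w [0.011 0.002 0.006] pos [ 481.8 -185.7  129.7] jaw deg 178.9 t 26.1 w -0.2 F [ 0.7  0.5 -0.7]
```

Emit:
drive_tool([
  [[0,0.014,-0.005,0,0.011,0,0],[0,0.002,0,0,0,0,0],[0,0,0,0.02,0,0,0],[0,0,0,0.03,0,0,0],[0,0,0,0.025,0,0,0],[0,0,0,0,0,0,0],[0,0,0,0,0,0,0]],
])

```text
clock: 26.8
position: [494.3, -199.5, 53.1]
ee_rot: [-0.703, 0.711, -0.002, 0.003]
contact_force: [-0.5, -0.2, 0.5]
gripper_width: -0.1
```

```bash
python3 - <<'E'
from h import *
s,_=arm.get_image("scene"); crop("scene",s,240,130,400,250,5,"p2.png")
to(489,-196,42,np.radians(178.6))
E
```

```text
d [-0.0033  0.0053  0.0111] w [-0.007  0.001  0.014] pos [ 494.1 -199.4   53.2] jaw deg 179.4 t 26.85 w 0.0 F [ 0.1 -1.2 -1.2]
```

View pics/p2.png

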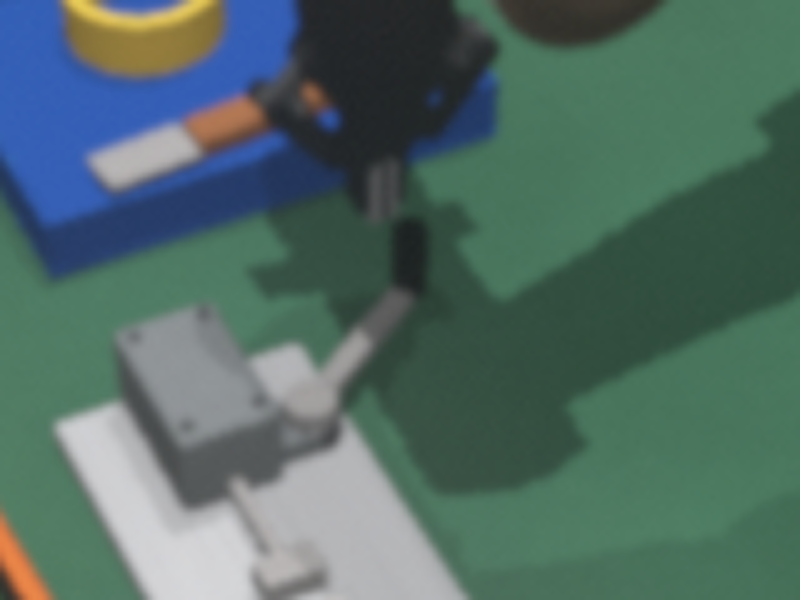

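Emit:
drive_tool([
  [[0,-0.002,0.005,0.006,-0.007,0,0.014],[0,0,0,0.004,0,0,0],[0,0,0,0,0,0,0],[0,-0.008,0,0,0,0,0],[0,-0.01,0.005,0,0,0,0],[0,-0.015,0.006,0,0,0,0],[0,-0.015,0.004,0,0,0,0],[0,0,0,0,0,0,0]],
])

```text
clock: 27.65
position: [472.2, -148.9, 46.3]
ee_rot: [-0.698, 0.716, -0.001, -0.002]
contact_force: [1.4, -3.8, -1.7]
gripper_width: -0.0
```

```bash
python3 - <<'E'
from h import *
s,_=arm.get_image("scene"); crop("scene",s,240,130,400,250,5,"q2.png")
to(475,-113.7-20,42,np.radians(178.6))
E
```

```text
d [-0.0157 -0.0022  0.0043] w [ 0.002 -0.004 -0.002] pos [ 472.4 -149.4   46.3] jaw deg 178.5 t 27.7 w 0.1 F [-0.8 -3.  -1.5]
```

View pics/q2.png

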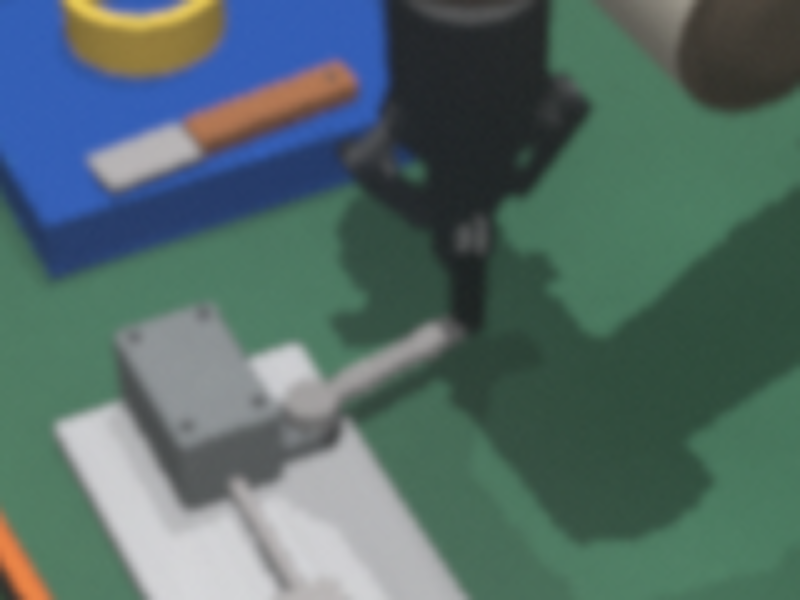

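Emit:
drive_tool([
  [[0,-0.012,-0.001,0,0,0,0],[0,-0.012,-0.002,0,0,0,0],[0,-0.012,-0.003,0,0,0,0],[0,-0.01,-0.005,0,0,0,0],[0,0,0,0,0,0,0]],
])

```text
clock: 28.2
position: [471.4, -107.7, 45.1]
ee_rot: [-0.696, 0.718, 0.008, -0.015]
contact_force: [1.0, -5.7, -0.3]
gripper_width: 0.0
```

```bash
python3 - <<'E'
from h import *
to(493,-78,45,np.radians(178.6))
E
```

```text
d [-0.0303 -0.0207 -0.0008] w [ 0.032 -0.01  -0.005] pos [ 471.4 -107.7   45.1] jaw deg 178.3 t 28.2 w 0.0 F [ 1.  -5.7 -0.3]
```

Emit:
drive_tool([
  [[0,-0.003,-0.008,0,0.03,-0.01,0],[0,-0.008,-0.006,0,0,0,0],[0,-0.008,-0.005,0,0,0,0],[0,0,0,0,0,0,0]],
])

```text
clock: 28.6
position: [482.6, -93.2, 43.0]
ee_rot: [-0.695, 0.719, 0.006, -0.008]
contact_force: [0.2, -5.5, 0.5]
gripper_width: -0.1
```

```bash
python3 - <<'E'
from h import *
to(493,-78,45,np.radians(178.6))
E
```

```text
d [-0.0155 -0.0099 -0.0023] w [ 0.02  -0.003 -0.009] pos [482.6 -93.2  43. ] jaw deg 178.1 t 28.6 w -0.1 F [ 0.2 -5.5  0.5]
```

Emit:
drive_tool([
  [[0,-0.008,-0.005,-0.001,0.02,0,0],[0,-0.009,-0.005,-0.001,0,0,0],[0,-0.006,-0.001,0,0,0,0],[0,0,0,0,0,0,0]],
])

```text
clock: 29.0
position: [490.3, -77.4, 42.9]
ee_rot: [-0.694, 0.72, -0.0, -0.007]
contact_force: [-2.6, -5.0, 4.9]
gripper_width: -0.2
```

```bash
python3 - <<'E'
from h import *
s,_=arm.get_image("scene"); crop("scene",s,240,150,400,270,5,"r2.png")
to(493,-74,45,np.radians(178.6))
E
```

```text
d [-0.0035 -0.0027 -0.0021] w [ 0.009 -0.009 -0.014] pos [490.2 -77.4  43. ] jaw deg 177.8 t 29.05 w -0.1 F [-1.4 -8.   1.2]
```

View pics/r2.png

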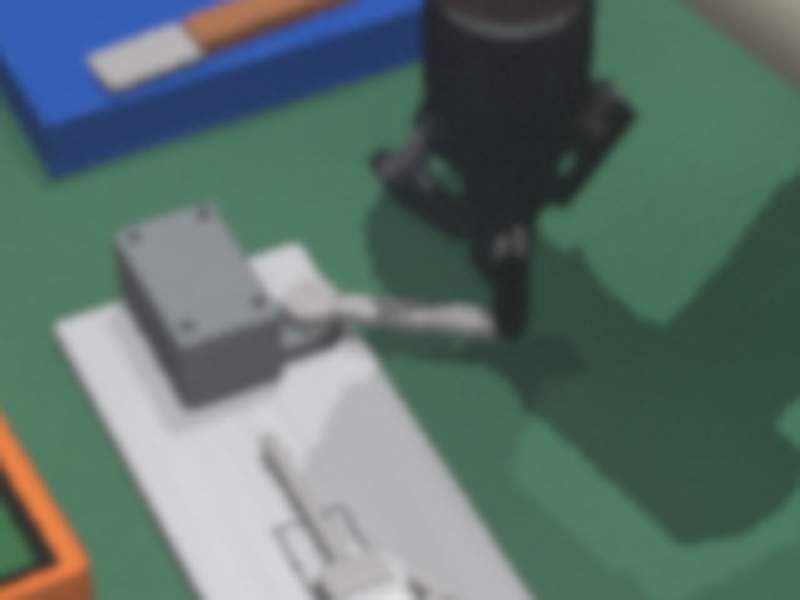

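Emit:
drive_tool([
  [[0,-0.004,-0.002,0,0,0,0],[0,-0.005,-0.001,0,0,0,0],[0,-0.004,0,0,0,0,0]],
])

```text
clock: 29.35
position: [490.4, -76.3, 43.3]
ee_rot: [-0.693, 0.721, -0.001, -0.014]
contact_force: [4.3, -25.6, -2.7]
gripper_width: -0.4
```

Emit:
drive_tool([
  [[0,0.012,0.004,0,0,0.01,-0.01],[0,0.02,0.008,0,0,0,0],[0,0.025,0.003,0,0,0,0],[0,0.025,-0.004,0,0,0,0],[0,0.025,-0.008,0,0,0,0],[0,0.015,0,0,0,0,0],[0,0.01,0,-0.02,0,0,0],[0,0,0,-0.04,0,0,0],[0,0,0,-0.04,0,0,0],[0,0,0,0,0,0,0]],
])

```text
clock: 30.35
position: [490.4, -213.8, 151.2]
ee_rot: [-0.695, 0.719, -0.01, -0.01]
contact_force: [0.5, -0.1, -0.2]
gripper_width: -0.1
```

```bash
cat > look.py <<'E'
from h import *
import sys
t,_=arm.get_image("top");s,_=arm.get_image("scene"); k=sys.argv[1]
crop("top",t,170,190,410,340,3.3,k+"1.png"); crop("scene",s,230,130,510,370,2.5,k+"2.png")
for b,r in rect("top",t,(0,0,190),(180,50,255),18,120,(170,260,310,340)): print("white",b,r)
to(455.7,308.6,110,np.radians(180-72.7))
E
python3 look.py s
```

```text
white (182, 290, 15, 19) ((424.5079345703125, 390.6092224121094), (48.78365707397461, 32.19552230834961), 11.89039421081543)
white (211, 278, 16, 20) ((455.3947448730469, 308.46307373046875), (49.69448471069336, 34.17407989501953), 17.014484405517578)
d [-0.5208  0.0494  0.0234] w [-0.009 -0.028  1.233] pos [ 487.  -212.8  146.5] jaw deg 178.0 t 30.45 w -0.0 F [-0.3  0.2 -0.7]
```

View pics/s1.png

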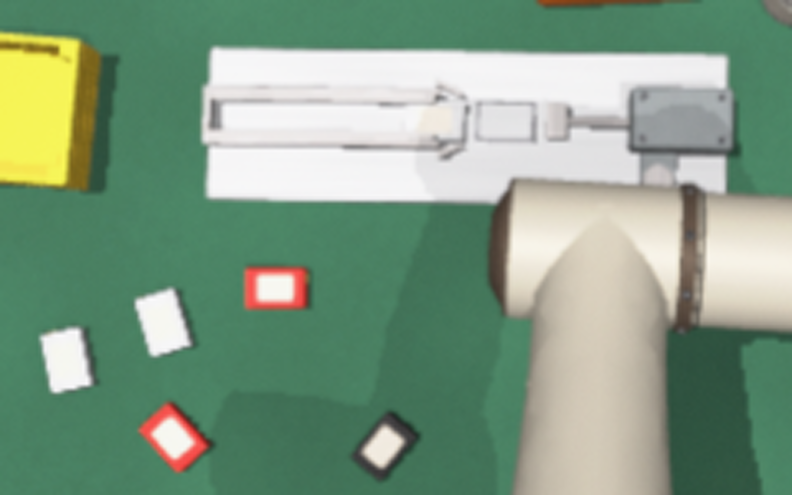

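View pics/s2.png

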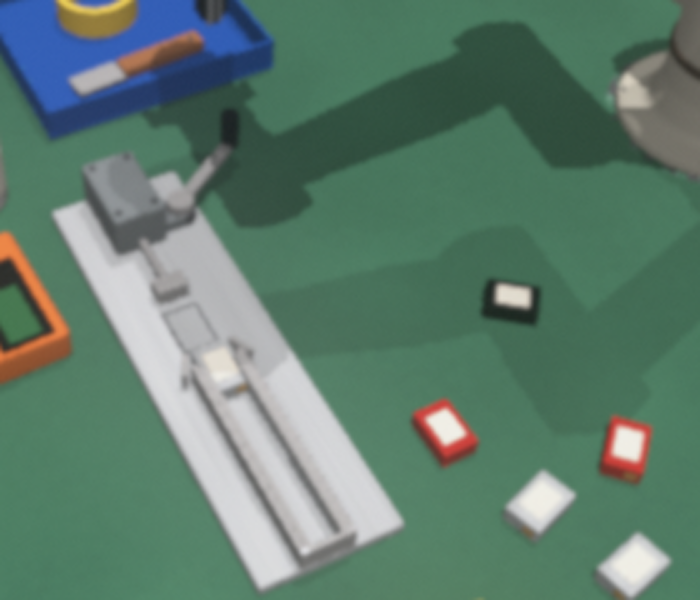

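Cell 1 sits in the track mouth at (440,120), the lever is home and the nest is empty. On to the second cell.

Emit:
drive_tool([
  [[0.65,-0.02,0,0,0,-0.015,0.07],[0.65,-0.039,0.005,0,0,0,0.13],[0.65,-0.038,0.011,0,0,0,0.13],[0.65,-0.036,0.016,0,0,0,0.13],[0.65,-0.034,0.021,0,0,0,0.13],[0.65,-0.031,0.026,0,0,0,0.13],[0.65,-0.027,0.03,0,0,0,0.13],[0.65,-0.022,0.033,0,0,0,0.13],[0.65,-0.017,0.036,0,0,0,0.13],[0.65,-0.013,0.038,0,0,0,0.06],[0.65,-0.012,0.038,0,0,0,0],[0.65,-0.01,0.038,0,0,0,0],[0.65,-0.006,0.02,0,0,0,0],[0.65,0,0,0,0,0,0],[0.65,0,0,0,0,0,0]],
])

```text
clock: 31.95
position: [457.4, 282.3, 119.6]
ee_rot: [-0.157, 0.987, -0.004, -0.018]
contact_force: [0.1, -0.2, 0.4]
gripper_width: 55.3
```

```bash
python3 - <<'E'
from h import *
to(455.5,308.5,60,np.radians(107))
print(st()[0]['joints'].round(2))
E
```

```text
d [-0.0085  0.0257  0.0592] w [-0.003 -0.037  0.019] pos [457.4 282.3 119.6] jaw deg 108.1 t 31.95 w 55.3 F [ 0.1 -0.2  0.4]
[ 0.85  0.36 -0.33 -0.02 -0.91 -2.09]
```

Emit:
drive_tool([
  [[0.65,-0.004,0.014,0.01,-0.003,-0.037,0.019],[0.65,-0.002,0.008,0.025,0,0,0],[0.65,0,0,0.015,0,0,0],[0.65,0,0,0,0,0,0],[0.65,0,0,0,0,0,0]],
])

```text
clock: 32.45
position: [455.5, 299.6, 65.7]
ee_rot: [-0.144, 0.99, -0.001, -0.001]
contact_force: [0.3, -0.5, -0.5]
gripper_width: 55.7
```

```bash
python3 - <<'E'
from h import *
to(455.5,308.5,3,np.radians(107))
E
```

```text
d [-0.0027  0.0087  0.0627] w [-0.002 -0.003 -0.007] pos [455.5 299.6  65.7] jaw deg 106.6 t 32.45 w 55.7 F [ 0.3 -0.5 -0.5]
```

Emit:
drive_tool([
  [[0.65,-0.002,0.007,0.01,0,0,0],[0.65,0,0,0.018,0,0,0],[0.65,0,0,0.015,0,0,0],[0.65,0,0,0,0,0,0],[0.65,0,0,0,0,0,0]],
])

```text
clock: 32.95
position: [457.9, 308.2, 23.7]
ee_rot: [-0.143, 0.99, 0.001, 0.002]
contact_force: [-0.4, 0.2, 0.2]
gripper_width: 55.4
```

```bash
python3 - <<'E'
from h import *
s,_=arm.get_image("scene"); crop("scene",s,370,250,530,370,5,"t2.png")
to(455.5,308.5,3,np.radians(107))
E
```

```text
d [0.0022 0.0009 0.0208] w [ 0.002  0.004 -0.01 ] pos [457.8 308.2  23.8] jaw deg 106.5 t 33.0 w 55.3 F [-0.7  0.9  0.4]
```

View pics/t2.png

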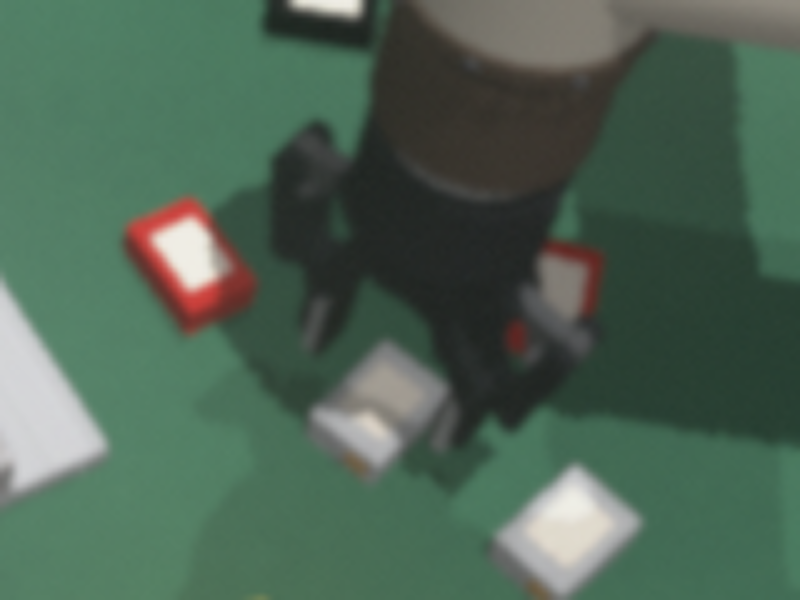

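Emit:
drive_tool([
  [[0.65,0.002,0,0.008,0,0,0],[0.65,0.001,0,0.008,0,0,0],[0.65,0,0,0.002,0,0,0],[0.65,0,0,0,0,0,0]],
])

```text
clock: 33.4
position: [455.6, 308.3, 6.2]
ee_rot: [-0.143, 0.99, 0.003, 0.003]
contact_force: [0.9, -0.4, 0.5]
gripper_width: 55.4
```

```bash
python3 - <<'E'
from h import *
to(455.5,308.5,3,np.radians(107))
E
```

```text
d [0.     0.0002 0.0032] w [ 0.004  0.007 -0.009] pos [455.6 308.3   6.2] jaw deg 106.5 t 33.4 w 55.4 F [ 0.9 -0.4  0.5]
```

Emit:
drive_tool([
  [[0.65,0,0,0.003,0,0,0],[0,0,0,0,0,0,0],[0,0,0,0,0,0,0],[0,0,0,0,0,0,0],[0,0,0,0,0,0,0],[0,0,0,-0.02,0,0,0],[0,0,0,-0.035,0,0,0],[0,0,0,-0.035,0,0,0],[0,0,0,-0.03,0,0,0],[0,0,0,0,0,0,0]],
])

```text
clock: 34.4
position: [454.3, 306.7, 125.8]
ee_rot: [-0.143, 0.99, 0.001, 0.001]
contact_force: [0.2, 1.0, -1.2]
gripper_width: 32.4
```

```bash
python3 - <<'E'
from h import *
s,_=arm.get_image("scene"); crop("scene",s,370,210,530,330,5,"u2.png")
to(624,15.3,130,np.radians(178.6))
E
```

```text
d [-0.0821 -0.3267 -0.0064] w [ 1.00e-03 -1.00e-03 -1.26e+00] pos [453.1 305.6 123.7] jaw deg 106.4 t 34.45 w 32.4 F [ 0.2  0.5 -1.1]
```

View pics/u2.png

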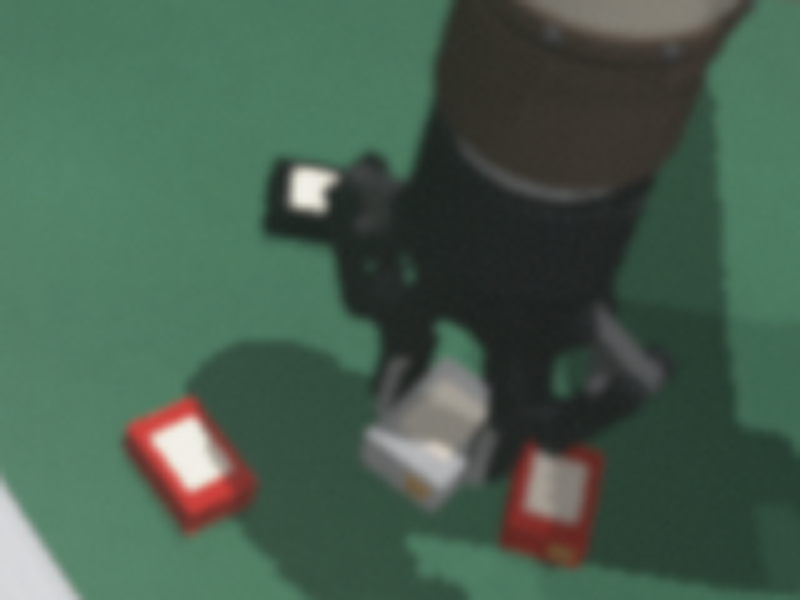

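Emit:
drive_tool([
  [[0,-0.005,-0.019,-0.004,0,0,-0.07],[0,-0.007,-0.039,-0.003,0,0,-0.14],[0,-0.001,-0.039,-0.002,0,0,-0.14],[0,0.004,-0.039,-0.002,0,0,-0.14],[0,0.01,-0.038,-0.002,0,0,-0.14],[0,0.015,-0.036,-0.002,0,0,-0.14],[0,0.02,-0.034,0,0,0,-0.14],[0,0.025,-0.031,0,0,0,-0.14],[0,0.018,-0.018,0,0,0,-0.13],[0,0.009,-0.008,0,0,0,-0.07],[0,0,0,0,0,0,0],[0,0,0,0,0,0,0]],
])

```text
clock: 35.65
position: [622.2, 8.6, 117.5]
ee_rot: [0.711, -0.703, -0.009, 0.015]
contact_force: [0.3, 0.3, -0.1]
gripper_width: 32.7
```

```bash
python3 - <<'E'
from h import *
to(624,15.3,60,np.radians(178.6))
E
```

```text
d [-0.0072 -0.0039  0.0573] w [ 0.034 -0.01   0.036] pos [622.2   8.6 117.5] jaw deg -179.4 t 35.65 w 32.7 F [ 0.3  0.3 -0.1]
```

Emit:
drive_tool([
  [[0,-0.003,0,0.005,0.034,-0.01,0.036],[0,0,0,0.02,0,0,0],[0,0,0,0.02,0,0,0],[0,0,0,0.005,0,0,0],[0,0,0,0,0,0,0],[0,0,0,0,0,0,0]],
])

```text
clock: 36.25
position: [618.2, 16.6, 64.4]
ee_rot: [-0.697, 0.717, 0.001, -0.001]
contact_force: [0.6, -0.4, -0.6]
gripper_width: 32.0
```

```bash
python3 - <<'E'
from h import *
to(624,15.3,16,np.radians(178.6))
E
```

```text
d [ 0.0012 -0.0061  0.0484] w [ 0.004  0.001 -0.003] pos [618.2  16.6  64.4] jaw deg 178.5 t 36.25 w 32.0 F [ 0.6 -0.4 -0.6]
```

Emit:
drive_tool([
  [[0,0,-0.004,0.01,0,0,0],[0,0,0,0.014,0,0,0],[0,0,0,0.01,0,0,0],[0,0,0,0,0,0,0],[0,0,0,0,0,0,0]],
])

```text
clock: 36.75
position: [623.6, 17.2, 29.1]
ee_rot: [-0.698, 0.717, 0.001, 0.0]
contact_force: [0.4, -1.4, -0.6]
gripper_width: 32.9
```

```bash
python3 - <<'E'
from h import *
s,_=arm.get_image("scene"); crop("scene",s,240,170,400,290,5,"v2.png")
to(624,15.3,16,np.radians(178.6))
E
```

```text
d [ 0.0019 -0.0006  0.0131] w [ 0.001  0.001 -0.003] pos [623.4  17.2  29.1] jaw deg 178.4 t 36.8 w 32.1 F [ 0.5  0.4 -0.5]
```

View pics/v2.png

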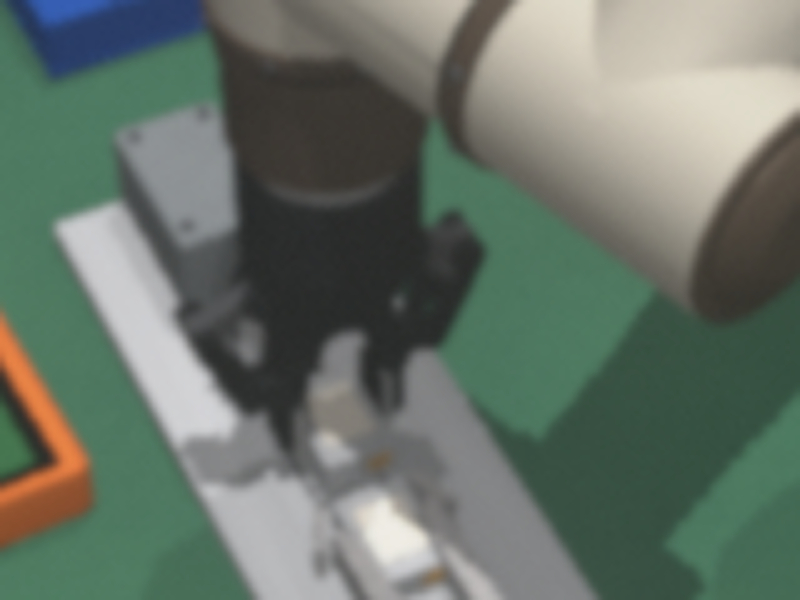

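Emit:
drive_tool([
  [[0,0.002,0,0.006,0,0,0],[0,0,0,0.006,0,0,0],[0,0,0,0.001,0,0,0],[0,0,0,0,0,0,0]],
])

```text
clock: 37.2
position: [623.9, 14.9, 15.8]
ee_rot: [-0.697, 0.717, 0.0, 0.001]
contact_force: [0.3, -0.0, -0.3]
gripper_width: 32.0
```

Emit:
drive_tool([
  [[0,0,0,0.0005,0,0,0],[0.6,0,0,0,0,0,0],[0.6,0,0,0,0,0,0],[0.6,0,0,0,0,0,0],[0.6,0,0,-0.02,0,0,0],[0.6,0,0,-0.035,0,0,0],[0.6,0,0,-0.035,0,0,0],[0.6,0,0,-0.01,0,0,0],[0.6,0,0,0,0,0,0]],
])

```text
clock: 38.1
position: [624.1, 14.8, 118.8]
ee_rot: [-0.698, 0.717, 0.0, 0.001]
contact_force: [0.4, -1.0, -0.6]
gripper_width: 51.1
```

```bash
python3 - <<'E'
from h import *
s,_=arm.get_image("scene"); crop("scene",s,240,170,400,290,5,"w2.png")
to(487,-200,110,np.radians(178.6))
E
```

```text
d [0.2183 0.131  0.0079] w [-0.     0.001 -0.003] pos [623.8  14.7 118.2] jaw deg 178.5 t 38.15 w 51.1 F [-1.2  0.5 -0.1]
```

View pics/w2.png

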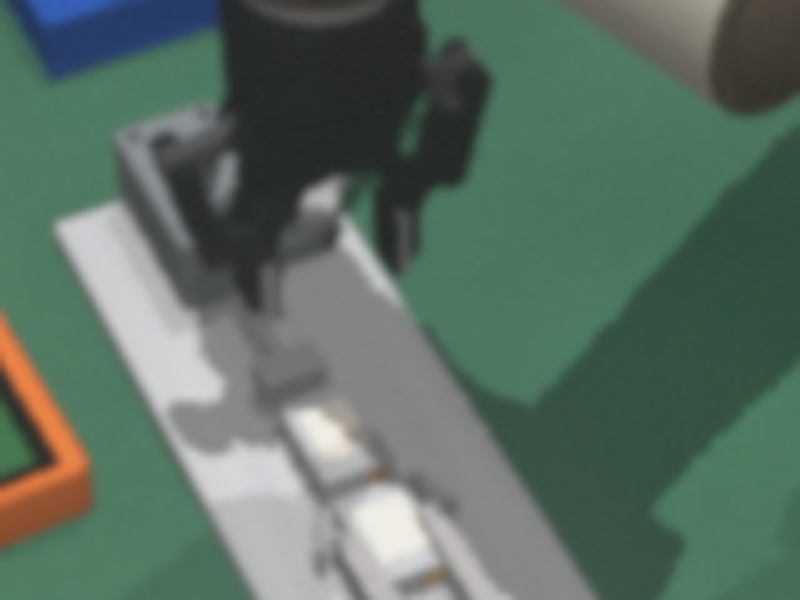

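Cell 2 lies in the nest behind cell 1. Now the lever, with the same approach as before.

Emit:
drive_tool([
  [[0,0.015,0.01,-0.01,0,0,0],[0,0.035,0.022,-0.01,0,0,0],[0,0.038,0.024,0,0,0,0],[0,0.038,0.022,0,0,0,0],[0,0.038,0.022,0,0,0,0],[0,0.028,0.013,0,0,0,0],[0,0.016,0.006,0,0,0,0],[0,0.005,0,0,0,0,0],[0,0,0,0,0,0,0]],
])

```text
clock: 39.05
position: [483.2, -204.5, 129.0]
ee_rot: [-0.697, 0.717, 0.009, -0.007]
contact_force: [-0.2, -0.3, 0.6]
gripper_width: -0.0
```

```bash
python3 - <<'E'
from h import *
to(488,-200,44,np.radians(178.6))
E
```

```text
d [-0.0046 -0.0066  0.0849] w [ 0.023  0.001 -0.004] pos [ 483.2 -204.5  129. ] jaw deg 178.4 t 39.05 w -0.0 F [-0.2 -0.3  0.6]
```

Emit:
drive_tool([
  [[0,0,-0.002,0.01,0.023,0,0],[0,0,0,0.025,0,0,0],[0,0,0,0.025,0,0,0],[0,0,0,0.018,0,0,0],[0,0,0,0,0,0,0],[0,0,0,0,0,0,0]],
])

```text
clock: 39.65
position: [487.5, -200.8, 47.6]
ee_rot: [-0.699, 0.715, 0.0, 0.001]
contact_force: [-0.2, 0.5, 1.0]
gripper_width: 0.1
```

```bash
python3 - <<'E'
from h import *
to(488,-192,44,np.radians(178.6))
E
```

```text
d [-0.0088 -0.0003  0.0036] w [-0.001  0.001  0.002] pos [ 487.5 -200.8   47.6] jaw deg 178.7 t 39.65 w 0.1 F [-0.2  0.5  1. ]
```

Emit:
drive_tool([
  [[0,-0.01,0,0.002,0,0,0],[0,-0.013,0.004,0,0,0,0],[0,-0.015,0.005,0,0,0,0],[0,-0.015,0.003,0,0,0,0],[0,-0.013,0.001,0,0,0,0],[0,-0.012,-0.003,0,0,0,0],[0,0,0,0,0,0,0]],
])

```text
clock: 40.35
position: [465.9, -121.4, 47.2]
ee_rot: [-0.699, 0.715, 0.006, -0.01]
contact_force: [-0.0, -3.3, -1.1]
gripper_width: -0.1
```

```bash
python3 - <<'E'
from h import *
to(493,-78,45,np.radians(178.6))
E
```

```text
d [-0.044  -0.0261  0.0014] w [ 0.022 -0.006  0.001] pos [ 465.9 -121.4   47.2] jaw deg 178.7 t 40.35 w -0.1 F [-0.  -3.3 -1.1]
```

Emit:
drive_tool([
  [[0,-0.004,-0.008,0,0.022,0,0],[0,-0.008,-0.006,0,0,0,0],[0,-0.01,-0.006,0,0,0,0],[0,-0.009,-0.005,0,0,0,0],[0,0,0,0,0,0,0]],
])

```text
clock: 40.85
position: [468.0, -99.5, 46.9]
ee_rot: [-0.697, 0.716, 0.01, -0.024]
contact_force: [-1.9, -4.2, 0.3]
gripper_width: -0.1
```

```bash
python3 - <<'E'
from h import *
to(493,-76,44,np.radians(178.6))
E
```

```text
d [-0.0242 -0.0244  0.0012] w [ 0.048 -0.019 -0.002] pos [468.  -99.5  46.9] jaw deg 178.5 t 40.85 w -0.1 F [-1.9 -4.2  0.3]
```

Emit:
drive_tool([
  [[0,0,-0.012,0,0.04,-0.019,0],[0,-0.002,-0.01,0,0.01,0,0],[0,0,0,0,0,0,0]],
])

```text
clock: 41.15
position: [478.0, -100.1, 44.1]
ee_rot: [-0.696, 0.718, 0.006, -0.008]
contact_force: [3.5, -7.5, -2.7]
gripper_width: 0.2
```

```bash
python3 - <<'E'
from h import *
s,_=arm.get_image("scene"); crop("scene",s,240,150,400,270,5,"x2.png")
to(493,-76,44,np.radians(178.6))
E
```

```text
d [-0.0246 -0.0142 -0.0002] w [ 0.019 -0.002 -0.006] pos [ 478.1 -100.1   44.2] jaw deg 178.3 t 41.2 w -0.1 F [ 0.1 -5.4 -4.5]
```

View pics/x2.png

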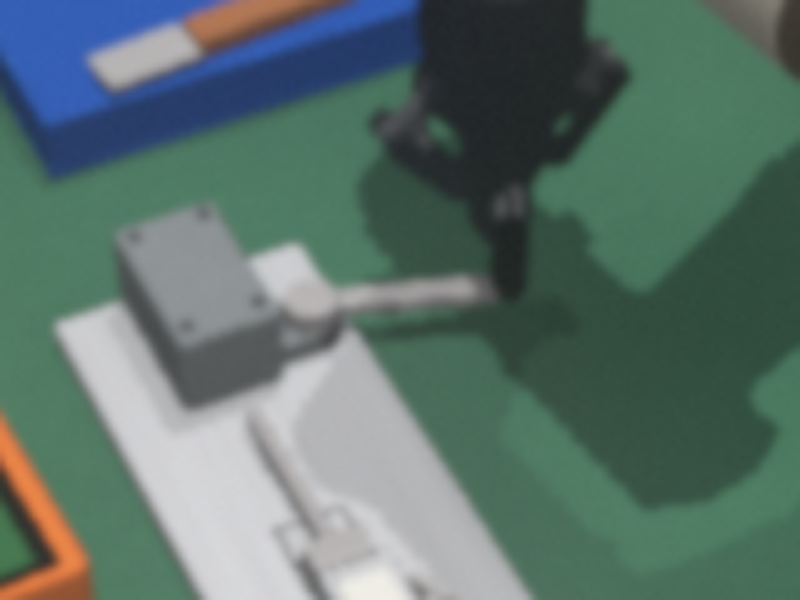

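Pusher is mid-stroke behind cell 2 at (340,550). Continue.

Emit:
drive_tool([
  [[0,-0.006,-0.006,0,0.015,0,0],[0,-0.008,-0.005,0,0,0,0],[0,-0.008,-0.005,0,0,0,0],[0,-0.006,-0.003,0,0.01,0,0],[0,-0.004,0,0,0,0,0]],
])

```text
clock: 41.7
position: [490.0, -75.8, 43.8]
ee_rot: [-0.695, 0.719, -0.001, -0.007]
contact_force: [6.3, -32.7, -12.1]
gripper_width: 0.0
```

```bash
python3 - <<'E'
from h import *
to(493,-76,44,np.radians(178.6))
E
```

```text
d [ 0.0001 -0.003  -0.0002] w [ 0.009 -0.011 -0.009] pos [490.  -75.8  43.8] jaw deg 178.1 t 41.7 w 0.0 F [  6.3 -32.7 -12.1]
```

Emit:
drive_tool([
  [[0,0.012,0.004,0,0,0.01,-0.01],[0,0.02,0.008,0,0,0,0],[0,0.025,0.003,0,0,0,0],[0,0.025,-0.004,0,0,0,0],[0,0.025,-0.008,0,0,0,0],[0,0.015,0,0,0,0,0],[0,0.01,0,-0.02,0,0,0],[0,0,0,-0.04,0,0,0],[0,0,0,-0.04,0,0,0],[0,0,0,0,0,0,0]],
])

```text
clock: 42.7
position: [493.3, -209.8, 156.0]
ee_rot: [-0.699, 0.715, -0.015, 0.001]
contact_force: [0.8, -0.1, -1.0]
gripper_width: -0.1
```

```bash
python3 look.py y
```

```text
white (182, 290, 15, 19) ((424.5079345703125, 390.6092224121094), (48.78365707397461, 32.19552230834961), 11.89039421081543)
d [-0.5172  0.0464  0.0315] w [-0.022 -0.007  1.246] pos [ 490.  -208.9  151.3] jaw deg 178.7 t 42.8 w -0.3 F [-0.6 -0.3 -0.7]
```

View pics/y1.png

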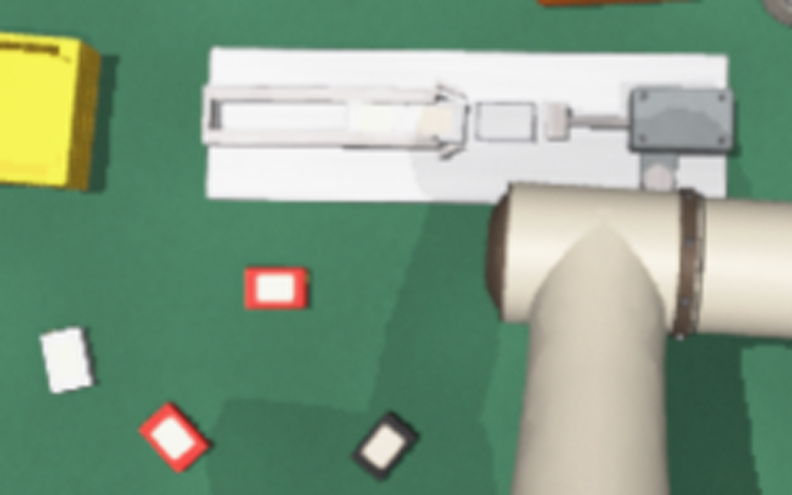

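View pics/y2.png

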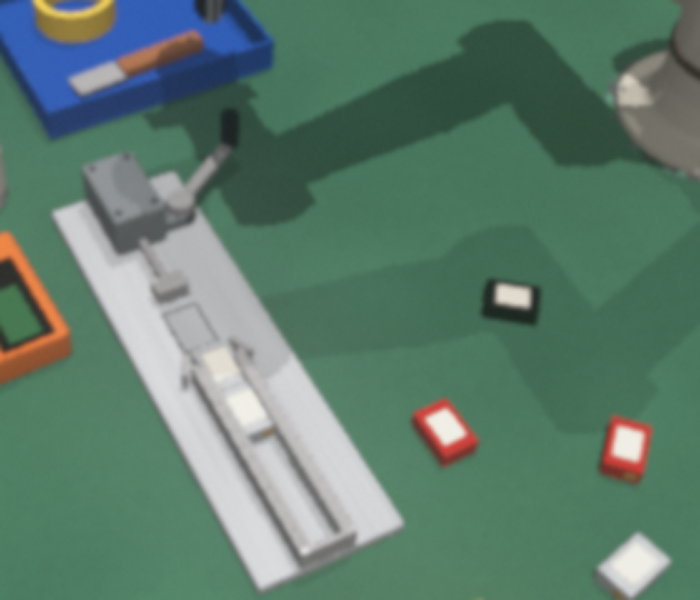

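Two cells are in the track, the lever is home and the third cell is at (66,360). The tape has shifted inside the tray; I'll check it later. Next I go to the last cell.

Emit:
drive_tool([
  [[0.65,-0.02,0.002,0,-0.02,-0.007,0.07],[0.65,-0.039,0.009,0,0,0,0.14],[0.65,-0.037,0.014,0,0,0,0.14],[0.65,-0.035,0.019,0,0,0,0.14],[0.65,-0.032,0.024,0,0,0,0.14],[0.65,-0.028,0.029,0,0,0,0.14],[0.65,-0.024,0.032,0,0,0,0.14],[0.65,-0.019,0.035,0,0,0,0.14],[0.65,-0.014,0.038,0,0,0,0.14],[0.65,-0.009,0.039,0,0,0,0.09],[0.65,-0.004,0.04,0,0,0,0.03],[0.65,-0.004,0.04,0,0,0,0],[0.65,-0.004,0.04,0,0,0,0],[0.65,-0.004,0.038,0,0,0,0],[0.65,-0.003,0.02,0,0,0,0],[0.65,0,0.01,0,0,0,0],[0.65,0,0,0,0,0,0],[0.65,0,0,0,0,0,0]],
])

```text
clock: 44.6
position: [399.6, 357.4, 127.4]
ee_rot: [-0.124, 0.992, -0.006, -0.014]
contact_force: [-0.5, -0.4, 0.4]
gripper_width: 55.9
```

```bash
python3 - <<'E'
from h import *
to(424.5,390.6,60,np.radians(102))
E
```

```text
d [-0.0343  0.0266  0.0662] w [-0.009 -0.029  0.04 ] pos [399.6 357.4 127.4] jaw deg 104.3 t 44.6 w 55.9 F [-0.5 -0.4  0.4]
```

Emit:
drive_tool([
  [[0.65,-0.015,0.012,0.005,-0.009,-0.029,0.04],[0.65,-0.013,0.009,0.015,0,0,0],[0.65,-0.003,0,0.02,0,0,0],[0.65,0,0,0.01,0,0,0],[0.65,0,0,0,0,0,0],[0.65,0,0,0,0,0,0]],
])

```text
clock: 45.2
position: [427.4, 377.5, 76.7]
ee_rot: [-0.099, 0.995, -0.0, 0.0]
contact_force: [-0.6, -0.1, -0.1]
gripper_width: 55.2
```

```bash
python3 - <<'E'
from h import *
s,_=arm.get_image("scene"); crop("scene",s,400,250,560,370,5,"z2.png")
to(424.5,390.6,3,np.radians(102))
E
```

```text
d [0.0002 0.0133 0.0739] w [ 0.     0.    -0.011] pos [427.3 377.6  76.9] jaw deg 101.4 t 45.25 w 55.3 F [-0.2 -1.2 -0.6]
```

View pics/z2.png

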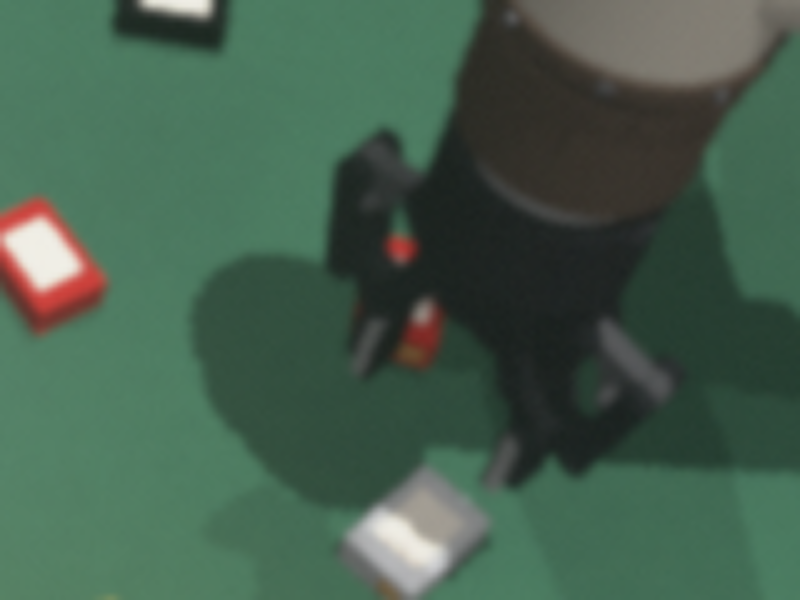

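Emit:
drive_tool([
  [[0.65,0,0.008,0.01,0,0,0],[0.65,0,0.002,0.02,0,0,0],[0.65,0,0,0.018,0,0,0],[0.65,0,0,0.007,0,0,0],[0.65,0,0,0,0,0,0],[0.65,0,0,0,0,0,0]],
])

```text
clock: 45.85
position: [426.4, 391.8, 23.2]
ee_rot: [-0.1, 0.995, 0.004, 0.003]
contact_force: [0.5, 0.3, 0.4]
gripper_width: 55.4
```

```bash
python3 - <<'E'
from h import *
s,_=arm.get_image("scene"); crop("scene",s,400,270,560,390,5,"A2.png")
to(424.5,390.6,3,np.radians(102))
E
```

```text
d [ 0.0023 -0.0009  0.0204] w [ 0.007  0.007 -0.01 ] pos [426.4 391.8  23.4] jaw deg 101.5 t 45.9 w 55.6 F [-0.6 -0.2  0.2]
```

View pics/A2.png

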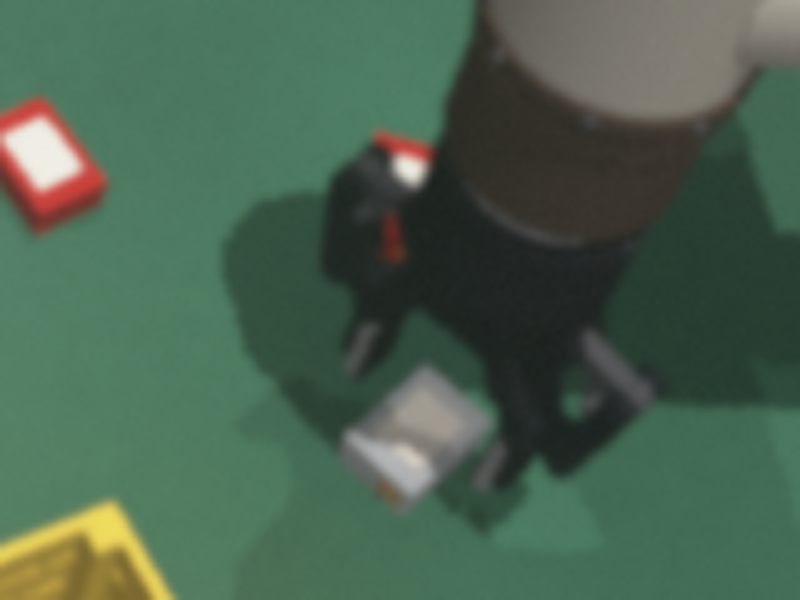

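Emit:
drive_tool([
  [[0.65,0.001,-0.001,0.008,0.005,0.005,0],[0.65,0,0,0.009,0,0,0],[0.65,0,0,0.003,0,0,0],[0.65,0,0,0,0,0,0]],
])

```text
clock: 46.3
position: [426.3, 391.6, 3.5]
ee_rot: [-0.1, 0.995, 0.002, 0.002]
contact_force: [-0.2, -0.0, 0.1]
gripper_width: 55.6
```

```bash
python3 - <<'E'
from h import *
to(424.5,390.6,3,np.radians(102))
E
```

```text
d [ 0.002  -0.0007  0.0005] w [ 0.004  0.005 -0.009] pos [426.3 391.6   3.5] jaw deg 101.5 t 46.3 w 55.6 F [-0.2 -0.   0.1]
```

Emit:
drive_tool([
  [[0,0,0,0,0,0,0],[0,0,0,0,0,0,0],[0,0,0,0,0,0,0],[0,0,0,0,0,0,0],[0,0,0,-0.02,0,0,0],[0,0,0,-0.035,0,0,0],[0,0,0,-0.035,0,0,0],[0,0,0,-0.03,0,0,0],[0,0,0,0,0,0,0]],
])

```text
clock: 47.2
position: [425.2, 389.8, 126.1]
ee_rot: [-0.099, 0.995, 0.0, 0.0]
contact_force: [-0.2, 0.6, -0.7]
gripper_width: 32.1
```

```bash
python3 - <<'E'
from h import *
t,_=arm.get_image("top");s,_=arm.get_image("scene"); crop("scene",s,190,60,540,330,2.2,"B2.png"); crop("top",t,60,180,540,480,1.6,"B1.png")
to(624,16.5,130,np.radians(178.6))
E
```

```text
d [-0.1237 -0.4033 -0.0069] w [ 0.    -0.008 -1.348] pos [423.3 387.6 121.9] jaw deg 101.3 t 47.3 w 32.6 F [-0.   0.2 -2. ]
```

View pics/B2.png

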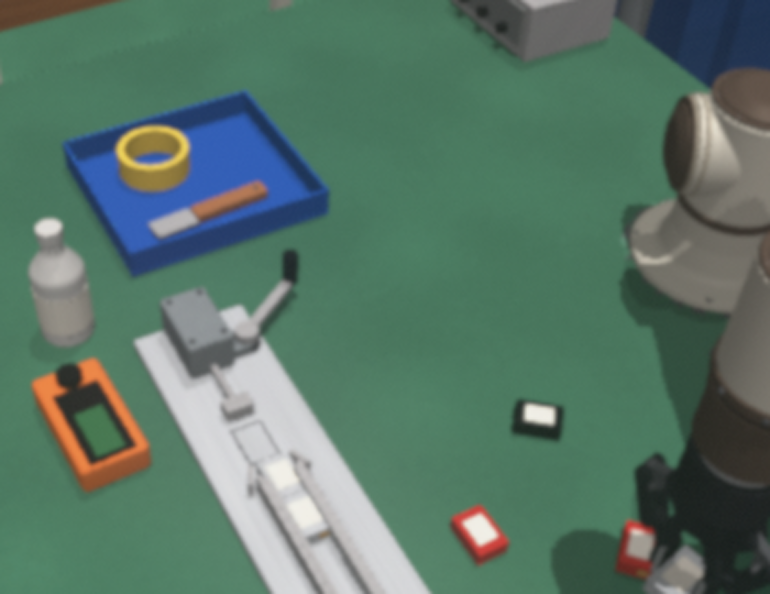

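View pics/B1.png

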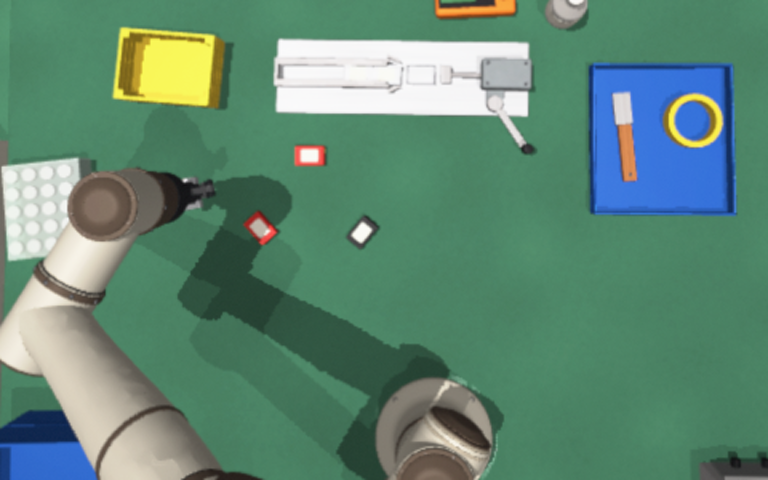

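Emit:
drive_tool([
  [[0,-0.006,-0.019,-0.006,0,0,-0.07],[0,-0.01,-0.039,-0.004,0,0,-0.14],[0,-0.005,-0.039,-0.002,0,0,-0.14],[0,0.001,-0.04,-0.002,0,0,-0.14],[0,0.007,-0.039,-0.002,0,0,-0.14],[0,0.012,-0.038,-0.002,0,0,-0.14],[0,0.017,-0.036,-0.002,0,0,-0.14],[0,0.022,-0.034,0,0,0,-0.14],[0,0.027,-0.03,0,0,0,-0.14],[0,0.03,-0.026,0,0,0,-0.1],[0,0.02,-0.014,0,0,0,-0.04],[0,0.01,-0.007,0,0,0,0],[0,0,0,0,0,0,0],[0,0,0,0,0,0,0]],
])

```text
clock: 48.7
position: [635.2, 14.8, 115.2]
ee_rot: [0.711, -0.703, -0.009, 0.027]
contact_force: [-0.3, 0.5, -0.9]
gripper_width: 32.7
```

```bash
python3 - <<'E'
from h import *
to(624,16.5,60,np.radians(178.6))
E
```

```text
d [-0.0032  0.0084  0.0556] w [ 0.05  -0.026  0.036] pos [635.2  14.8 115.2] jaw deg -179.4 t 48.7 w 32.7 F [-0.3  0.5 -0.9]
```

Emit:
drive_tool([
  [[0,0,0.006,0.005,0.05,-0.026,0.036],[0,0,0,0.02,0,0,0],[0,0,0,0.02,0,0,0],[0,0,0,0.005,0,0,0],[0,0,0,0,0,0,0],[0,0,0,0,0,0,0]],
])

```text
clock: 49.3
position: [625.7, 22.0, 64.6]
ee_rot: [-0.7, 0.714, 0.001, 0.001]
contact_force: [-1.0, 0.5, -0.3]
gripper_width: 32.5
```

```bash
python3 - <<'E'
from h import *
to(624,16.5,16,np.radians(178.6))
E
```

```text
d [0.0057 0.0017 0.0485] w [-0.001  0.002  0.005] pos [625.7  22.   64.6] jaw deg 178.9 t 49.3 w 32.5 F [-1.   0.5 -0.3]
```

Emit:
drive_tool([
  [[0,0.004,0.002,0.01,0,0,0],[0,0.001,0,0.014,0,0,0],[0,0,0,0.01,0,0,0],[0,0,0,0,0,0,0],[0,0,0,0,0,0,0]],
])

```text
clock: 49.8
position: [624.6, 17.4, 29.4]
ee_rot: [-0.7, 0.714, -0.0, 0.002]
contact_force: [-0.1, 1.0, -0.4]
gripper_width: 32.3
```

```bash
python3 - <<'E'
from h import *
s,_=arm.get_image("scene"); crop("scene",s,240,170,400,290,5,"C2.png")
to(624,16.5,16,np.radians(178.6))
E
```

```text
d [0.0009 0.0004 0.0133] w [-0.003  0.003  0.005] pos [624.4  17.4  29.3] jaw deg 178.9 t 49.85 w 32.4 F [-0.5  0.6 -0.9]
```

View pics/C2.png

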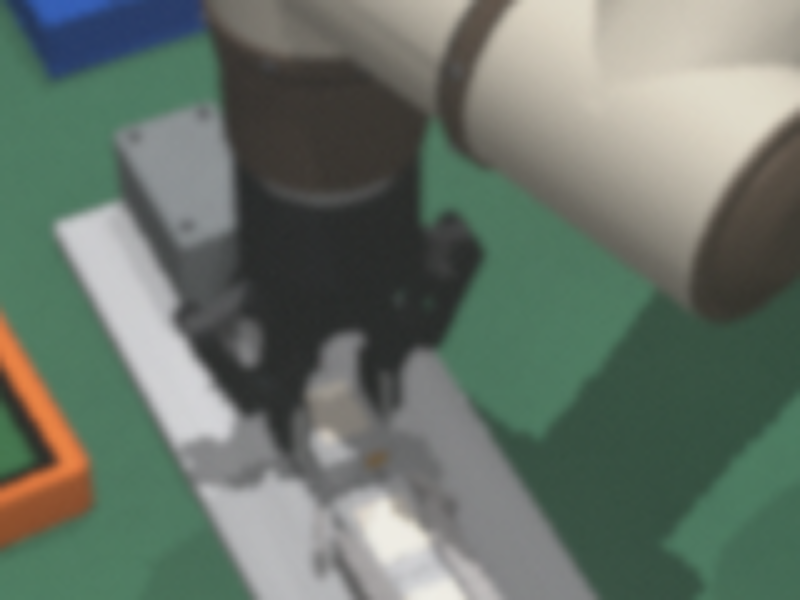

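Emit:
drive_tool([
  [[0,0.001,0,0.006,0,0,0],[0,0,0,0.006,0,0,0],[0,0,0,0.001,0,0,0],[0,0,0,0,0,0,0]],
])

```text
clock: 50.25
position: [625.1, 16.3, 15.8]
ee_rot: [-0.7, 0.714, -0.001, 0.003]
contact_force: [0.5, 0.7, 0.9]
gripper_width: 32.2
```

Emit:
drive_tool([
  [[0,0,0,0.0005,0,0,0],[0.6,0,0,0,0,0,0],[0.6,0,0,0,0,0,0],[0.6,0,0,0,0,0,0],[0.6,0,0,-0.02,0,0,0],[0.6,0,0,-0.035,0,0,0],[0.6,0,0,-0.035,0,0,0],[0.6,0,0,-0.01,0,0,0],[0.6,0,0,0,0,0,0]],
])

```text
clock: 51.15
position: [625.0, 16.1, 119.1]
ee_rot: [-0.7, 0.714, -0.001, 0.003]
contact_force: [1.0, 0.3, 0.1]
gripper_width: 51.6
```

```bash
python3 - <<'E'
from h import *
s,_=arm.get_image("scene"); crop("scene",s,240,170,400,290,5,"D2.png")
to(487,-200,110,np.radians(178.6))
E
```

```text
d [0.2186 0.1338 0.0073] w [-0.005  0.003  0.006] pos [624.9  16.  118.4] jaw deg 178.9 t 51.2 w 51.6 F [-0.1  0.3  0.9]
```

View pics/D2.png

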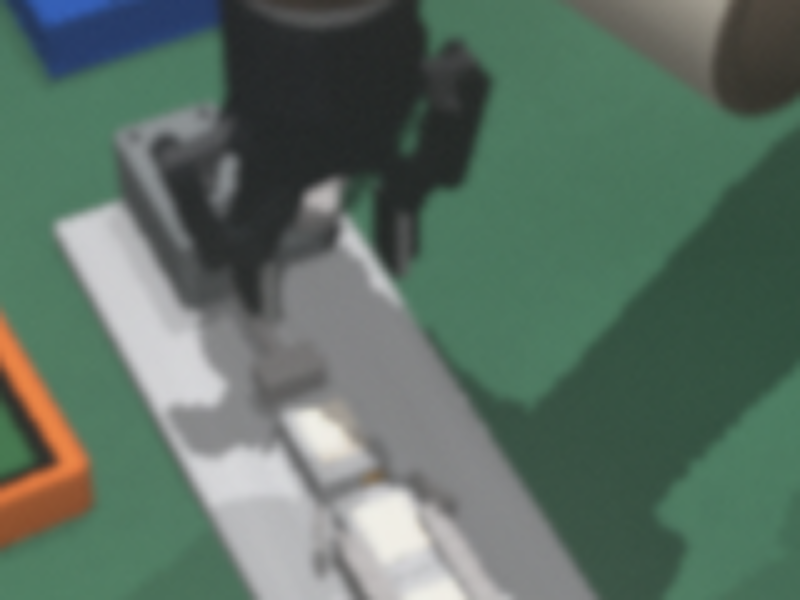

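Cell 3 is in the nest. Lever again.

Emit:
drive_tool([
  [[0,0.015,0.01,-0.01,0,0,0],[0,0.035,0.022,-0.01,0,0,0],[0,0.038,0.024,0,0,0,0],[0,0.038,0.022,0,0,0,0],[0,0.038,0.022,0,0,0,0],[0,0.028,0.013,0,0,0,0],[0,0.016,0.006,0,0,0,0],[0,0.005,0,0,0,0,0],[0,0,0,0,0,0,0]],
])

```text
clock: 52.1
position: [485.9, -204.3, 128.4]
ee_rot: [-0.7, 0.714, 0.008, -0.005]
contact_force: [-0.0, 0.0, 0.1]
gripper_width: 0.1
```

Emit:
drive_tool([
  [[0,0,-0.002,0.01,0.023,0,0],[0,0,0,0.025,0,0,0],[0,0,0,0.025,0,0,0],[0,0,0,0.018,0,0,0],[0,0,0,0,0,0,0],[0,0,0,0,0,0,0]],
])

```text
clock: 52.7
position: [490.6, -200.4, 47.0]
ee_rot: [-0.702, 0.712, -0.001, 0.003]
contact_force: [0.3, -0.2, 0.5]
gripper_width: -0.1
```

```bash
python3 - <<'E'
from h import *
to(489,-192,45,np.radians(178.6))
E
```

```text
d [-0.0084  0.0017  0.002 ] w [-0.006  0.003  0.01 ] pos [ 490.6 -200.4   47. ] jaw deg 179.1 t 52.7 w -0.1 F [ 0.3 -0.2  0.5]
```

Push with less -x drift this time.

Emit:
drive_tool([
  [[0,-0.01,0,0.002,0,0,0.01],[0,-0.013,0.004,0,0,0,0],[0,-0.015,0.005,0,0,0,0],[0,-0.015,0.002,0,0,0,0],[0,-0.013,-0.001,0,0.01,0,0],[0,-0.01,-0.004,0,0.01,0,0],[0,0,-0.003,0,0,0,0]],
])

```text
clock: 53.4
position: [470.3, -126.0, 45.9]
ee_rot: [-0.698, 0.716, 0.003, -0.006]
contact_force: [-1.7, -4.4, -2.7]
gripper_width: -0.1
```

```bash
python3 - <<'E'
from h import *
to(493,-76,44,np.radians(178.6))
E
```

```text
d [-0.0506 -0.0215  0.0014] w [ 0.013 -0.005 -0.001] pos [ 470.3 -126.    45.9] jaw deg 178.6 t 53.4 w -0.1 F [-1.7 -4.4 -2.7]
```

Emit:
drive_tool([
  [[0,-0.006,-0.006,0,0.015,-0.005,0],[0,-0.01,-0.005,0,0.005,0,0],[0,-0.01,-0.004,0,0.005,0,0],[0,-0.008,-0.006,0,0.005,0,0],[0,0,-0.004,0,0.005,0,0]],
])

```text
clock: 53.9
position: [476.6, -95.7, 45.5]
ee_rot: [-0.698, 0.716, 0.003, -0.009]
contact_force: [-5.0, -4.7, 0.2]
gripper_width: 0.3
```

```bash
python3 - <<'E'
from h import *
to(493,-76,44,np.radians(178.6))
E
```

```text
d [-0.0202 -0.0159  0.0011] w [ 0.016 -0.008 -0.002] pos [476.6 -95.7  45.5] jaw deg 178.5 t 53.9 w 0.3 F [-5.  -4.7  0.2]
```

Emit:
drive_tool([
  [[0,-0.004,-0.009,0,0.015,-0.005,0],[0,-0.008,-0.006,0,0,0,0],[0,-0.008,-0.005,0,0,0,0],[0,-0.006,-0.003,0,0.01,0,0],[0,-0.004,0,0,0,0,0]],
])

```text
clock: 54.4
position: [488.3, -75.5, 45.5]
ee_rot: [-0.698, 0.716, -0.001, -0.012]
contact_force: [9.1, -37.9, -14.3]
gripper_width: -0.2
```

```bash
python3 - <<'E'
from h import *
to(493,-76,44,np.radians(178.6))
E
```

```text
d [ 0.0004 -0.0047  0.0015] w [ 0.016 -0.019 -0.001] pos [488.3 -75.5  45.5] jaw deg 178.5 t 54.4 w -0.2 F [  9.1 -37.9 -14.3]
```

At the stop (force jump, same y as before). Retreat and let it home.

Emit:
drive_tool([
  [[0,0.012,0.004,0,0,0.01,-0.01],[0,0.02,0.008,0,0,0,0],[0,0.025,0.003,0,0,0,0],[0,0.025,-0.004,0,0,0,0],[0,0.025,-0.008,0,0,0,0],[0,0.015,0,0,0,0,0],[0,0.015,0,-0.02,0,0,0],[0,0.01,0,-0.04,0,0,0],[0,0,0,-0.04,0,0,0],[0,0,0,0,0,0,0],[0,0,0,0,0,0,0]],
])

```text
clock: 55.5
position: [485.9, -222.6, 164.1]
ee_rot: [-0.704, 0.71, -0.011, -0.014]
contact_force: [-0.4, 0.2, -0.3]
gripper_width: 0.1
```

```bash
python3 look.py E; python3 - <<'E'
from h import *
for n in("top","scene"):
    im,_=arm.get_image(n); cv2.imwrite(f"pics/F_{n}.png",im[:,:,::-1])
E
```

```text
d [-0.5327  0.034   0.0352] w [-0.018 -0.033  1.261] pos [ 486.  -222.8  163.5] jaw deg 179.6 t 55.6 w 0.1 F [ 0.3 -0.5 -0.2]
```

View pics/E1.png

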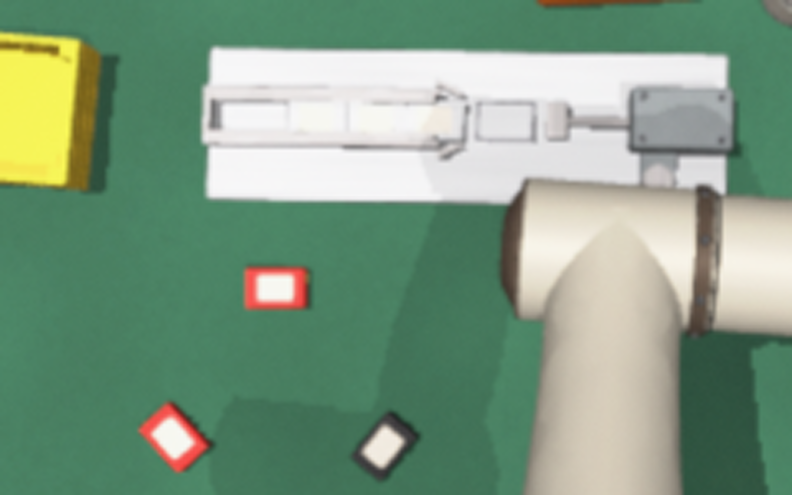

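View pics/E2.png

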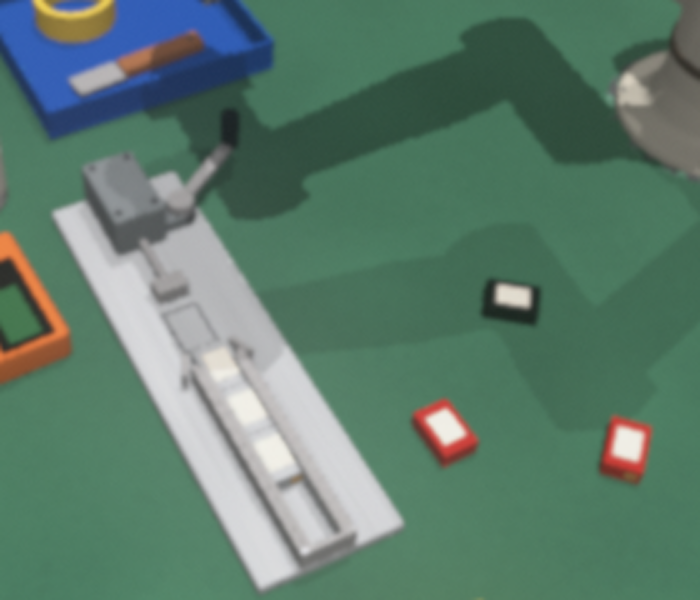

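View pics/F_scene.png

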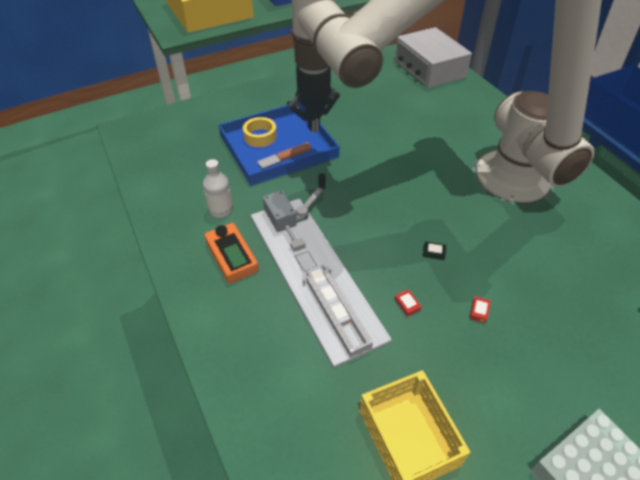

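```bash
python3 - <<'E'
from bench import arm
print(arm.job_done())
E
```

```text
the job is handed in; nothing more can be done
None
```

The job is done and handed in at about 56 s. The tape and the scraper went into the blue tray first. Then the three white cells on the bench were laid on the nest one at a time and driven into the track with full lever strokes. There was no fourth white cell; I left the two red and one black look-alikes, the meter, the bottle and the basket alone.

- **Final pictures:** both views show the three cells in a row in the track, the nest empty, the lever back home, and the tape and scraper inside the tray.
- **Lever stops:** on each stroke the measured force jumped to 25–39 N at the same position within 1 mm, so I took that as the stop. The angle itself was not measured.
- **Odd things:** the tape shifted a few centimetres inside the tray while the arm was elsewhere, but stayed in. The scene and top cameras disagreed by about 4 mm on the scraper, so I used the top camera for positions.

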